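# Open both doors of the display case for restocking

## Task

Open up the glazed display case so that it can be restocked: swing both of its doors right open, about square to the case or further. The right-hand door is held by the brass flush bolt at its top, so slide the bolt's knob all the way down while that door is still shut, and do not force the door against the bolt. Leave the ornaments on top of the case standing where they are, and do not disturb the other wares.

Things in the scene. Friction and masses are not known exactly. Their poses are not given: they have to be found in the camera images.
- case: Counter-top display case of aluminium and glass, 460 mm wide (its y), 200 deep (its x), 300 high, fixed. Origin: centre of its underside, on the table; x points from the door side to the glass back, z up. Its doors face -x (the robot), their front at x = -100 mm, flush with the head rail above (270 to 300 mm high). Each is 208 mm wide, 20 thick, 28 to 268 mm above the table. Fixed pots inside.
- active (a joint): Angle of the left-hand (active) door, at the case's +y side: 0 shut, grows as it swings out towards the robot, stop at 1.85 rad. No latch; may start a little ajar. Stays where left (friction about 1 N at the pull). A 3 mm cover strip on its free edge laps 11 mm over the front of the right-hand door, which cannot open before it.
- passive (a joint): Angle of the right-hand (passive) door, at the -y side: 0 shut, grows as it swings out towards the robot, stop at 1.85 rad. Stays where it is left. Held shut while the bolt stands up in the head rail.
- bolt (a joint): Travel of the flush bolt: 0 fully up (shot), 0.024 m fully down at its stop (withdrawn). At the start it stands at least 12 mm up in the head rail; it leaves it after 18 mm of travel from fully up. Takes about 3 N to slide down and stays where it is left.
- bolt_knob (a point): Head of the bolt's round brass knob, a stud standing level out of the right-hand door's face, 28 mm from its free edge: stem 13 mm in diameter to 16 mm off the face, head 18 mm in diameter from 16 to 26 mm off; this point 21 mm off. Height 215 mm with the bolt up, 191 mm fully down. The case's top, with ornaments on it, is 85 mm above: come in slanting from the front. Axes as the door's.
- active_pull (a point): Middle of the upright bar of the left-hand door's black bow pull: bar 10 mm in diameter, 96 mm long (63 to 159 mm above the table), axis 36 mm off the door's face, level posts at both ends; 28 mm from the door's free edge, 180 mm from the hinge pin. Turns with the door; with the door shut its axes are the case's.
- passive_pull (a point): The same for the right-hand door: middle of the upright bar of its pull, 111 mm above the table, 36 mm off the face, 180.5 mm from the hinge pin.
- active_hinge (a point): On the left-hand door's hinge pin (upright), at the door's front face, mid-height (148 mm).
- passive_hinge (a point): On the right-hand door's hinge pin (upright), at the door's front face, mid-height (148 mm).
- keeper: The brass strike plate in the head rail, 30 mm wide, which holds the top of the bolt; origin at its lower front edge, 271 mm above the table.
- owl: White china owl, 93 mm high, 62 mm in diameter, loose on the top of the case (300 mm). Origin: centre of its foot.
- candlestick: Brass candlestick, 110 mm high, foot 68 mm in diameter, loose on the top of the case. Origin: centre of its foot.
- jug: Blue jug, 160 mm high, 100 mm in diameter plus its handle, loose on the table beside the case. Origin: centre of its foot.
- vase: White vase, 130 mm high, 80 mm in diameter, loose on the table. Origin: centre of its foot.
- tumbler: Amber glass tumbler, 100 mm high, 68 mm in diameter, loose on the table. Origin: centre of its foot.
- bowl: Terracotta bowl, 50 mm high, 130 mm in diameter, loose on the table in front of the robot. Origin: centre of its foot.
- platter: Wide yellow platter, 230 mm in diameter, 22 mm high, loose on the table at the right. Origin: centre of its foot.

How it is judged:
By the outcome, as a careful person would: the job done as asked, in the order asked, and still so for the second after the job is handed in, with the robot touching nothing.
It also fails if it takes over 64 s, if anything falls off the work surface, if the arm or the gripper's body presses on something with over 40 N, if the wrist force passes 120 N, or if a joint passes its speed limit or range.

## Robot

A 7-joint arm with a two-finger parallel gripper is mounted at the origin on the work surface. World frame = base frame: x ahead of the robot, y to its left, z up, the work surface at z = 0. Lengths are in m, angles in rad, forces in N, time in s.
With the tool pointing down it reaches from about 0.35 to 0.9 m from the base axis. Payload 8.1 kg.
Tool frame: the origin (TCP) lies on the centre line of the jaws, within the pads' length; the fingertips stand 19 mm ahead of it and the grasp point (between the pads) is the TCP (arm.tip_reach is the distance from the TCP to the fingertips, in m); z points along the fingers, y is the line along which they close (so a half turn about z gives the same grasp; the last joint's range is limited). The gripper opens to 92 mm and grips with 3 to 60 N. Pads are 19 mm wide; open, the fingers measure 130 mm over their backs; the gripper's body (75 mm by 190 mm) begins 47 mm behind the grasp point.
Start: joints at [1.087, 0.434, 0.025, 1.573, -0.012, 1.134, -0.075], TCP at [0.232, -0.58, 0.224] pointing down, gripper open.
Joint ranges: [-2.62, 2.62], [-0.44, 2.09], [-1.27, 1.32], [0.08, 2.57], [-1.32, 4.46], [0.12, 2], [-2.74, 2.74]. Speed limits (rad/s): [2.22, 2.22, 3.01, 3.01, 3.14, 3.14, 3.14].

## Interface

Orientations are given as a rotation vector (axis times angle).
In Python, from cell import arm gives the robot as it stands.
- The arm moves only by the tool arm_command, never from a script. Its argument "targets" is a list that holds one entry, the list of rows, each a list of 6 numbers: the shift along the tool's x, y, z in m, then the turn, a rotation vector about the tool's x, y, z in rad. A call has 1 to 10 rows; each row shifts and turns the commanded pose from where the row before left it, along the tool's axes as they then stand; what a row does not reach is not made up. A row lasts 1/8 s, in which the tool goes at most 62.5 mm and 10.7 degrees, less where a joint would pass 70% of its speed; a pose out of reach is approached as far as the arm can. A call with a gripper value outside its range is refused whole. "jaw" is the finger opening in m, from 0 to 0.0918, set as the call begins (left out, the last holds). The fingers move at their own pace and stop on an object; "newtons" is the grip in N (left out, the last holds). Time passes only in rows, so rows that do not move let the fingers close. It gives the time, the measured TCP pose, the force, the opening and the grip force at its end, in the units of the state.
- arm.observe(): the state, without advancing time (a new reading comes with each control period).
- arm.get_image(name): name is "scene" or "top" or "wrist"; returns a dict with "pixels" (480x640x3 uint8, red, green, blue), "z_map" (480x640 float32, m along the optical axis (not along the pixel's ray), 0 where there is no reading), "fx", "fy", "cx", "cy" (pixels), "dist" ([k1, k2, p1, p2, k3] as OpenCV has them; the pictures are not rectified), "xyz" and "rotation" of the camera in the world; the wrist camera has in their place "T_tool_cam" (4x4, takes a point from camera to tool coordinates, whose origin is the TCP and whose axes are the flange's). Camera axes: x right, y down, z forward; pixel columns grow to the right and rows downward; lengths in m; the calibration is good to about 2 mm. A picture is of the moment at which its call begins: read the wrist's pose just before it.
- arm.sign_off(): hands the job in; it is judged then, once.
The state is a dict: "clock": time; "joints": joint angles; "dq": joint speeds; "joint_efforts": joint torques, N m; "position": TCP position; "ee_rot": TCP orientation; "force": force on the tool from outside, world axes, zero at the start; "ft_torque": the same for the moment, N m; "width": opening from 0.0 (shut) to 1.0 (fully open); "gripper_force": force on a finger pad.
Only numpy, scipy, OpenCV 4.12 (cv2) and the standard library are available. Lean on these libraries where they do the work, as an engineer would, in place of code of your own. Each camera call takes 0.05 s, during which the arm holds its last target. There are 200 camera calls.

## Working session

There is one attempt and no reset: what is moved stays moved. The work goes in short steps, Python scripts to look and compute and a tool call to move; the robot and the scene stay as the last step left them, time stands still between calls to the robot, and variables do not carry over. Pictures are saved under pics/ and viewed, at most 10 in all, crops included, and the job is handed in when it is done.

Besides the shell and the picture viewer there is one more tool, called after "Emit:" in YAML: its name, and indented under it one key for each argument. arm_command: Moves the arm, as the interface text tells. Its arguments: {"type":"object","properties":{"targets":{"type":"array","items":{"type":"array","items":{"type":"array","items":{"type":"number"}}}},"jaw":{"type":"number"},"newtons":{"type":"number"}},"required":["targets"]}

```bash
ls; mkdir -p pics; cat > h.py <<'E'
import numpy as np, cv2
from cell import arm
from scipy.spatial.transform import Rotation as R
def rot(r):
    r=np.array(r,float); return r if r.shape==(3,3) else R.from_rotvec(r).as_matrix()
def grab(n,f=None):
    s=arm.observe(); im=arm.get_image(n)
    if n=='wrist':
        T=np.eye(4);T[:3,:3]=rot(s['ee_rot']);T[:3,3]=s['position'];T=T@np.array(im['T_tool_cam'])
    else:
        T=np.eye(4);T[:3,:3]=rot(im['rotation']);T[:3,3]=im['xyz']
    im['T']=T
    if f: cv2.imwrite(f,im['pixels'][:,:,::-1])
    return im
def K(im): return np.array([[im['fx'],0,im['cx']],[0,im['fy'],im['cy']],[0,0,1.]])
def cloud(im):
    v,u=np.mgrid[0:480,0:640]
    p=cv2.undistortPoints(np.stack([u,v],-1).reshape(-1,1,2).astype(np.float32),K(im),np.array(im['dist'],float)).reshape(480,640,2)
    z=im['z_map'][...,None]; P=np.concatenate([p*z,z],-1)@im['T'][:3,:3].T+im['T'][:3,3]
    P[im['z_map']==0]=np.nan; return P
def ray(im,u,v):
    p=cv2.undistortPoints(np.array([[[u,v]]],np.float32),K(im),np.array(im['dist'],float)).ravel()
    return im['T'][:3,3], im['T'][:3,:3]@np.array([p[0],p[1],1])
def proj(im,P):
    Ti=np.linalg.inv(im['T']); 
    return cv2.projectPoints(np.array(P,float).reshape(-1,1,3),cv2.Rodrigues(Ti[:3,:3])[0],Ti[:3,3],K(im),np.array(im['dist'],float))[0].reshape(-1,2)
E
python3 - <<'E'
from h import *
import pickle
for n in ['scene','top']:
    im=grab(n,f'pics/{n}0.png'); pickle.dump(im,open(n+'0.pkl','wb')); print(n,im['T'].round(3),im['fx'])
s=arm.observe(); print({k:np.round(v,3) for k,v in s.items()})
E
```

```text
pics
scene [[-0.998 -0.045  0.036  0.448]
 [-0.058  0.843 -0.534  0.562]
 [-0.006 -0.535 -0.845  1.169]
 [ 0.     0.     0.     1.   ]] 459.3027450798938
top [[ 0.026 -0.994  0.103  0.34 ]
 [-1.    -0.027 -0.006 -0.051]
 [ 0.009 -0.103 -0.995  1.557]
 [ 0.     0.     0.     1.   ]] 559.3194474552365
{'clock': np.float64(0.1), 'joints': array([ 1.087,  0.435,  0.025,  1.574, -0.012,  1.134, -0.075]), 'dq': array([-0.002, -0.002, -0.001, -0.002,  0.002,  0.002,  0.   ]), 'joint_efforts': array([ 3.0000e-03, -6.6913e+01,  9.8800e-01, -3.1514e+01, -6.1000e-02,
        3.7000e-02,  0.0000e+00]), 'position': array([ 0.232, -0.58 ,  0.223]), 'ee_rot': array([-3.083e+00, -5.940e-01,  1.000e-03]), 'force': array([-0.219, -0.084,  1.071]), 'ft_torque': array([-0.043,  0.055, -0.007]), 'gripper_force': np.float64(0.0), 'width': np.float64(0.998)}
```

View pics/scene0.png

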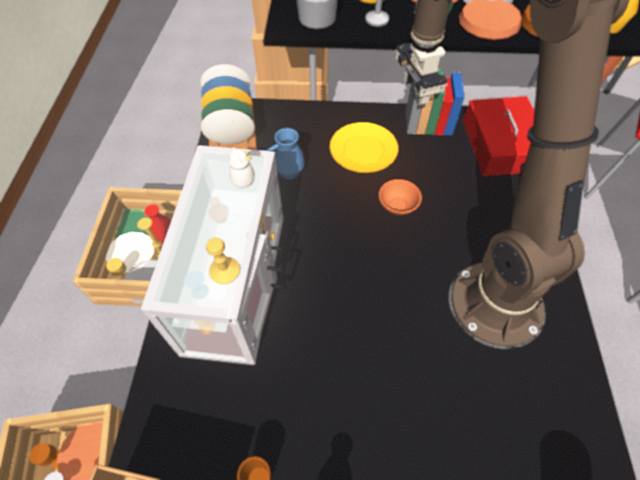

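View pics/top0.png

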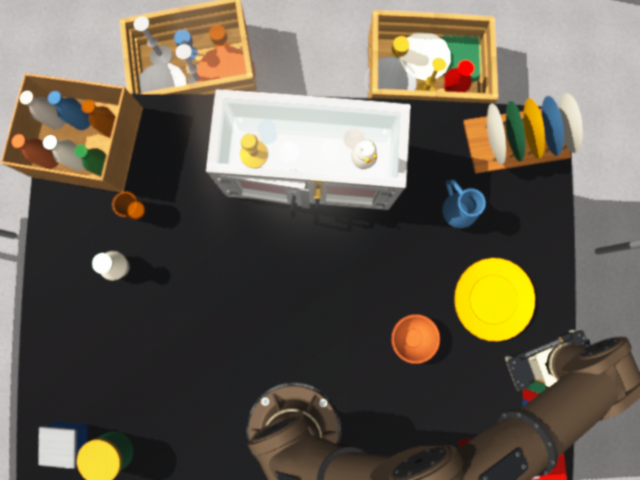

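The scene picture shows the case at the upper left with its doors facing the robot. In the top picture the case spans columns 208-410, rows 90-208. The brass bolt is at (318,190) and the pulls are near (292,198) and (315,205). The owl is at (364,152), the candlestick at (252,150) and the jug at (465,203).

```bash
python3 - <<'E'
from h import *
import pickle
im=pickle.load(open('top0.pkl','rb')); P=cloud(im)
m=(abs(P[...,2]-0.3)<0.006); m[:,:200]=0;m[:,420:]=0;m[:80]=0;m[230:]=0
pts=P[m]; print(len(pts)); 
r=cv2.minAreaRect(pts[:,:2].astype(np.float32)); print(r, cv2.boxPoints(r))
# front edge fit
uv=np.argwhere(m); e=[]
for c in range(225,395,3):
    rr=np.where(m[:,c])[0]
    if len(rr): e.append(P[rr.max(),c])
e=np.array(e); k=np.polyfit(e[:,1],e[:,0],1); res=e[:,0]-np.polyval(k,e[:,1]); g=abs(res)<.005; k=np.polyfit(e[g,1],e[g,0],1);print('front x=',k,g.sum(),e[g,1].min(),e[g,1].max(), np.median(e[g,2]))
for n,(u,v,h) in dict(owl=(364,150,10),jug=(465,203,18),candle=(252,150,10)).items():
    q=P[v-h:v+h,u-h:u+h].reshape(-1,3); print(n,np.nanmedian(q,0), np.nanmax(q[:,2]))
big=cv2.resize(im['pixels'][165:245,200:420],None,fx=3.6,fy=3.6,interpolation=cv2.INTER_CUBIC)
s=pickle.load(open('scene0.pkl','rb')); b2=cv2.resize(s['pixels'][210:360,220:320],None,fx=3,fy=3,interpolation=cv2.INTER_CUBIC)
c=np.zeros((600,792,3),np.uint8); c[:288,:792]=big[:288]; c[290:600,:300]=b2[:310]
cv2.imwrite('pics/crop.png',c[:,:,::-1])
E
```

```text
14750
((0.7293974757194519, -0.0253867506980896), (0.4630940556526184, 0.20380456745624542), 86.84859466552734) [[ 0.6149201  -0.2509816 ]
 [ 0.8184164  -0.26218566]
 [ 0.8438749   0.2002081 ]
 [ 0.64037853  0.21141216]]
front x= [0.05685062 0.63075297] 57 -0.22319228816586445 0.16476755774699703 0.298502772078292
owl [ 0.67703244 -0.14657529  0.38611317] 0.404295326429132
jug [ 0.62751101 -0.44629591  0.09402281] 0.16759192442722992
candle [0.67816257 0.09652163 0.31821843] 0.413975276815886
```

View pics/crop.png

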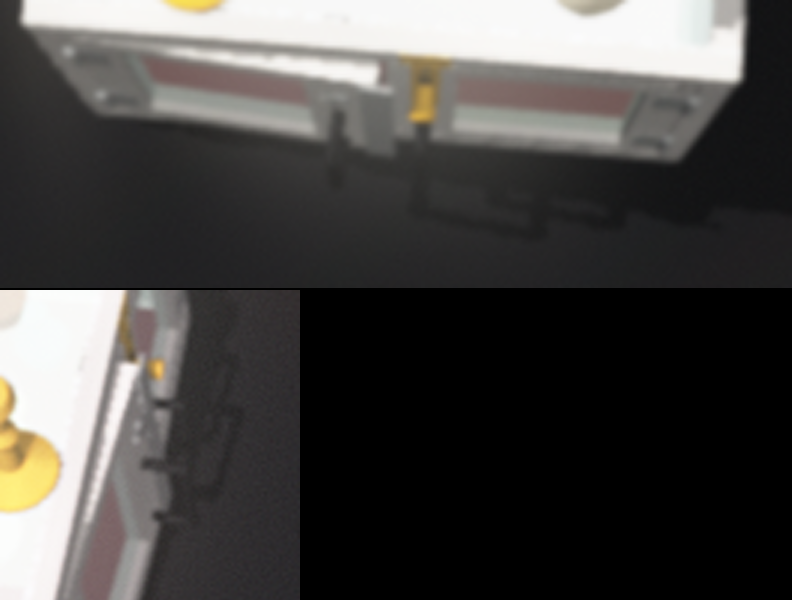

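The crop shows the active door a little ajar, its free edge standing out past the passive door. The brass bolt and knob sit just right of that edge (crop 425,100). Both bow pulls are visible.

```bash
cat >> h.py <<'E'
yaw=-0.056; EX=np.array([np.cos(yaw),np.sin(yaw),0]); EY=np.array([-np.sin(yaw),np.cos(yaw),0]); EZ=np.array([0,0,1.])
C=np.array([0.7294,-0.0254,0]); RC=np.stack([EX,EY,EZ],1)
def w2c(P): return (np.asarray(P)-C)@RC
def c2w(p): return C+RC@np.array(p,float)
def ori(elev,az=0):  # approach: az (rad, case frame, + towards +y), elev deg below horizontal
    e=np.radians(elev); z=RC@np.array([np.cos(e)*np.cos(az),np.cos(e)*np.sin(az),-np.sin(e)])
    y=RC@np.array([np.sin(az),-np.cos(az),0]); return np.stack([np.cross(y,z),y,z],1)
def plan(pc,elev,az=0):
    s=arm.observe(); Rn=rot(s['ee_rot']); Rt=ori(elev,az); pw=c2w(pc)
    print('now case',w2c(s['position']).round(4),'F',np.round(s['force'],1),'w',round(float(s['width'])*.0918,4),'j',np.round(s['joints'],2))
    rv=R.from_matrix(Rn.T@Rt).as_rotvec(); d=pw-s['position']
    print('shift(first)',(Rn.T@d).round(4),'turn',rv.round(3),'deg',np.degrees(np.linalg.norm(rv)).round(1),'| shift(after turn)',(Rt.T@d).round(4))
E
python3 - <<'E'
from h import *
import pickle
for n in ['top','scene']:
    im=pickle.load(open(n+'0.pkl','rb')); P=w2c(cloud(im))
    m=(P[...,2]>.04)&(P[...,2]<.265)&(P[...,0]<-.095)&(P[...,0]>-.2)&(abs(P[...,1])<.24)
    q=P[m]
    for y in np.arange(-.22,.22,.02):
        k=q[abs(q[:,1]-y)<.01]
        if len(k): print(n,round(y,2),len(k),np.percentile(k[:,0],[5,50,95]).round(3),np.percentile(k[:,2],[5,95]).round(2))
plan([-.33,-.05,.26],45)
E
```

```text
top -0.22 136 [-0.103 -0.1   -0.099] [0.07 0.26]
top -0.2 147 [-0.104 -0.101 -0.099] [0.06 0.26]
top -0.18 104 [-0.102 -0.1   -0.097] [0.05 0.25]
top -0.16 39 [-0.102 -0.1   -0.096] [0.04 0.26]
top -0.14 38 [-0.101 -0.1   -0.096] [0.04 0.26]
top -0.12 38 [-0.101 -0.1   -0.096] [0.05 0.26]
top -0.1 38 [-0.101 -0.1   -0.096] [0.04 0.26]
top -0.08 40 [-0.101 -0.1   -0.095] [0.05 0.26]
top -0.06 45 [-0.101 -0.1   -0.096] [0.05 0.26]
top -0.04 171 [-0.139 -0.101 -0.1  ] [0.06 0.25]
top -0.02 159 [-0.141 -0.101 -0.1  ] [0.07 0.25]
top -0.0 179 [-0.121 -0.12  -0.1  ] [0.06 0.26]
top 0.02 177 [-0.151 -0.115 -0.113] [0.06 0.26]
top 0.04 164 [-0.155 -0.114 -0.112] [0.07 0.26]
top 0.06 124 [-0.112 -0.104 -0.103] [0.05 0.26]
top 0.08 131 [-0.11  -0.103 -0.101] [0.05 0.26]
top 0.1 139 [-0.109 -0.101 -0.1  ] [0.05 0.26]
top 0.12 130 [-0.107 -0.1   -0.098] [0.05 0.26]
top 0.14 136 [-0.106 -0.098 -0.096] [0.05 0.26]
top 0.16 117 [-0.104 -0.097 -0.095] [0.05 0.26]
top 0.18 143 [-0.103 -0.102 -0.096] [0.05 0.26]
top 0.2 144 [-0.105 -0.101 -0.099] [0.06 0.25]
scene -0.22 67 [-0.104 -0.1   -0.099] [0.07
[... 585 characters left out ...]
14 -0.112] [0.06 0.26]
scene 0.04 348 [-0.153 -0.113 -0.105] [0.06 0.24]
scene 0.06 204 [-0.111 -0.103 -0.102] [0.05 0.26]
scene 0.08 157 [-0.109 -0.101 -0.1  ] [0.05 0.26]
scene 0.1 165 [-0.108 -0.1   -0.099] [0.05 0.26]
scene 0.12 169 [-0.106 -0.098 -0.097] [0.05 0.25]
scene 0.14 146 [-0.105 -0.097 -0.096] [0.05 0.26]
scene 0.16 48 [-0.104 -0.101 -0.096] [0.05 0.26]
scene 0.18 123 [-0.1   -0.099 -0.098] [0.05 0.26]
scene 0.2 175 [-0.101 -0.098 -0.097] [0.07 0.26]
now case [-0.4655 -0.5814  0.2232] F [-0.2 -0.1  1.1] w 0.0916 j [ 1.09  0.44  0.02  1.57 -0.01  1.13 -0.08]
shift(first) [ 0.3476 -0.4242 -0.0362] turn [-0.173  0.773  0.413] deg 51.2 | shift(after turn) [ 0.1218 -0.5314  0.0698]
```

Emit:
arm_command:
  targets:
    - [[0.035, -0.042, -0.004, 0, 0, 0], [0.035, -0.042, -0.004, 0, 0, 0], [0.035, -0.042, -0.004, 0, 0, 0], [0.035, -0.042, -0.004, 0, 0, 0], [0.035, -0.042, -0.004, 0, 0, 0], [0.035, -0.042, -0.004, 0, 0, 0], [0.035, -0.042, -0.004, 0, 0, 0], [0.035, -0.042, -0.004, 0, 0, 0], [0.035, -0.042, -0.004, 0, 0, 0], [0.035, -0.042, -0.004, 0, 0, 0]]
  jaw: 0.05

```text
clock: 1.35
position: [0.4012, -0.0586, 0.2641]
ee_rot: [3.085, 0.594, 0.0]
force: [1.4, 0.1, 0.2]
width: 0.542
gripper_force: 0.0
```

Emit:
arm_command:
  targets:
    - [[0, 0, 0, -0.029, 0.129, 0.069], [0, 0, 0, -0.029, 0.129, 0.069], [0, 0, 0, -0.029, 0.129, 0.069], [0, 0, 0, -0.029, 0.129, 0.069], [0, 0, 0, -0.029, 0.129, 0.069], [0, 0, 0, -0.029, 0.129, 0.069], [0, 0, 0, 0, 0, 0]]

```text
clock: 2.22
position: [0.4034, -0.0525, 0.2663]
ee_rot: [2.933, -0.013, 1.113]
force: [-0.3, -0.1, 0.3]
width: 0.544
gripper_force: 0.0
```

```bash
python3 - <<'E'
from h import *
plan([-.21,.033,.17],45)
im=grab('wrist','pics/w1.png')
print(proj(im,[c2w(p) for p in [(-.152,.033,.111),(-.136,-.0285,.111),(-.121,-.029,.215),(-.121,-.029,.203)]]).round(0))
E
```

```text
now case [-0.3239 -0.0453  0.2663] F [-0.3 -0.1  0.3] w 0.0499 j [ 0.44 -0.32 -0.3   2.53 -0.71  0.25 -0.83]
shift(first) [ 0.0241 -0.073   0.1499] turn [-0.031  0.06   0.035] deg 4.4 | shift(after turn) [ 0.0125 -0.0783  0.1486]
[[257. 183.]
 [315. 173.]
 [314.  84.]
 [315.  95.]]
```

View pics/w1.png

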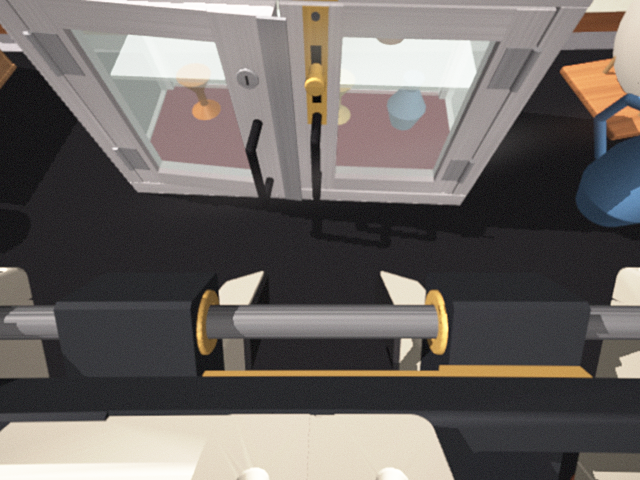

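The wrist picture shows the active pull at about (256,150), the passive pull at (316,130) and the knob at (314,80). These agree with my model, and the bolt is nearly fully up. Moving in on the active pull.

Emit:
arm_command:
  targets:
    - [[0.006, -0.018, 0.037, 0, 0, 0], [0.006, -0.018, 0.037, 0, 0, 0], [0.006, -0.018, 0.037, 0, 0, 0], [0.006, -0.018, 0.037, 0, 0, 0], [0, 0, 0, -0.031, 0.06, 0.035], [0, 0, 0, 0, 0, 0]]

```text
clock: 3.02
position: [0.4573, -0.0173, 0.2476]
ee_rot: [2.887, -0.065, 1.131]
force: [0.4, -0.1, -0.1]
width: 0.543
gripper_force: 0.0
```

```bash
python3 - <<'E'
from h import *
plan([-.15,.033,.115],45)
E
```

```text
now case [-0.2721 -0.0071  0.2476] F [ 0.4 -0.1 -0.1] w 0.0498 j [ 1.04 -0.22 -1.01  2.48 -1.31  0.12 -0.38]
shift(first) [ 1.000e-04 -4.270e-02  1.797e-01] turn [0.014 0.038 0.017] deg 2.5 | shift(after turn) [-0.0075 -0.0401  0.1801]
```

Joints 5 and 6 are at their limits, so the wrist branch is wrong. I'll fit a kinematic model from the logged poses to choose reachable poses.

```bash
cat > kin.py <<'E'
import numpy as np
from scipy.spatial.transform import Rotation as R
from scipy.optimize import least_squares
def fk(q,p,pts=False):
    b,h,L1,L2,L3,c,a=p[:7]; o=p[7:13] if len(p)>7 else np.zeros(6)
    z=np.array([0,0,1.])
    A=R.from_euler('z',q[0]+b); x=z*h
    A=A*R.from_euler('y',q[1]); A=A*R.from_euler('z',q[2]); x=x+A.apply([a,0,L1]); e=x
    A=A*R.from_euler('y',q[3]); x=x+A.apply([-a,0,0]); A=A*R.from_euler('z',q[4]); x=x+A.apply([0,0,L2]); w=x
    A=A*R.from_euler('y',q[5]); A=A*R.from_euler('z',q[6]+c); x=x+A.apply([0,0,L3])
    return (x,A,e,w) if pts else (x,A)
E
python3 - <<'E'
from h import *; from kin import *
s=arm.observe()
D=[([1.087,.435,.025,1.574,-.012,1.134,-.075],[.232,-.58,.223],[-3.083,-.594,.001]),
([.44,-.32,-.3,2.53,-.71,.25,-.83],[.4034,-.0525,.2663],[2.933,-.013,1.113]),
(s['joints'],s['position'],s['ee_rot'])]
def f(p):
    r=[]
    for q,x,o in D:
        X,A=fk(q,p); r+=list((X-x)*3)+list((A*R.from_rotvec(o).inv()).as_rotvec())
    return r
best=None
for c in (0,1.57,3.14,-1.57):
    for b in(-2.27,.8,0):
        k=least_squares(f,[b,.3,.35,.35,.25,c,0.0]); 
        if best is None or k.cost<best.cost: best=k
print(best.cost,best.x.round(4)); print(np.round(f(best.x),3)); np.save('kp.npy',best.x)
E
```

```text
1.1908168029968178 [ 0.3629  1.4523  0.2435 -0.1838  1.5594 -1.5031 -0.3163]
[-0.833  0.286 -0.553 -0.003 -0.001 -0.467 -0.19   0.243  0.044  0.048
  0.01   0.334 -0.391  0.524  0.509  0.089  0.016  0.42 ]
```

```bash
sed -i 's/^def fk(q,p,pts=False):/def fk(q,p,pts=False):\n    if SG is not None: q=np.array(q)*SG/; s/^def fk/SG=None\ndef fk/' kin.py
python3 - <<'E'
from h import *; import kin; from kin import *; import itertools
s=arm.observe()
D=[([1.087,.435,.025,1.574,-.012,1.134,-.075],[.232,-.58,.223],[-3.083,-.594,.001]),
([.44,-.32,-.3,2.53,-.71,.25,-.83],[.4034,-.0525,.2663],[2.933,-.013,1.113]),
(s['joints'],s['position'],s['ee_rot'])]
def f(p):
    r=[]
    for q,x,o in D:
        X,A=fk(q,p); r+=list((X-x)*3)+list((A*R.from_rotvec(o).inv()).as_rotvec())
    return r
res=[]
for a in itertools.product((1,-1),repeat=4):
    kin.SG=np.array([a[0],1,a[1],1,a[2],1,a[3]])
    best=None
    for c in (0,1.57,3.14,-1.57):
        k=least_squares(f,[-.1,.3,.35,.35,.25,c,0.0])
        if best is None or k.cost<best.cost: best=k
    res.append((best.cost,a,best.x.round(4)))
res.sort(key=lambda t:t[0]); print(*res[:3],sep='\n')
a=res[0][1]; kin.SG=np.array([a[0],1,a[1],1,a[2],1,a[3]]); print(np.round(f(res[0][2]),3))
np.save('kp.npy',res[0][2]); np.save('sg.npy',kin.SG)
E
```

```text
(np.float64(0.00454647617753127), (-1, -1, -1, -1), array([-0.0748,  0.1753,  0.4771,  0.3914,  0.2353,  1.5086,  0.05  ]))
(np.float64(0.5901347211170136), (-1, -1, -1, 1), array([-0.0461,  0.1771,  0.4362,  0.3938,  0.1986,  2.3916,  0.0597]))
(np.float64(0.7289132378561611), (1, -1, -1, 1), array([-2.1169,  1.0735,  2.0631,  0.8712,  2.0047,  2.1108, -0.7729]))
[ 0.015  0.016  0.024 -0.    -0.001 -0.012 -0.012  0.022  0.011 -0.042
  0.004 -0.031  0.024  0.006 -0.034 -0.042  0.005 -0.029]
```

```bash
cat >> kin.py <<'E'
import os
if os.path.exists('sg.npy'): SG=np.load('sg.npy'); KP=np.load('kp.npy')
LO=np.array([-2.62,-.44,-1.27,.08,-1.32,.12,-2.74]); HI=np.array([2.62,2.09,1.32,2.57,4.46,2,2.74])
def ik(x,Rm,q0,w=0.01,mar=0.04):
    Rt=R.from_matrix(Rm)
    def f(q):
        X,A=fk(q,KP); return np.r_[(X-x)*5,(A*Rt.inv()).as_rotvec()*2,w*(q-q0)]
    k=least_squares(f,np.clip(q0,LO+mar+.01,HI-mar-.01),bounds=(LO+mar,HI-mar)); return k.x,np.abs(f(k.x)[:6]).max()
E
python3 - <<'E'
from h import *; from kin import *
rng=np.random.default_rng(0)
def doorpt(a,side,pz=.115):
    h=.209; d=np.array([-.18*np.sin(a)-.036*np.cos(a), -.18*np.cos(a)+.036*np.sin(a)+h]); 
    return [-.1+d[0],side*d[1],pz]
for nm,a,side in [('A',.09,1),('A',.9,1),('A',1.6,1),('P',0,-1),('P',.9,-1),('P',1.6,-1),('K',0,0)]:
  pt=[-.125,-.029,.215] if nm=='K' else doorpt(a,side)
  for el in (20,45,65):
   for az in ((0,) if a<.1 else (0,-side*.5,-side*1.0)):
    br={}
    for _ in range(16):
        q0=rng.uniform(LO,HI); q0[2]=rng.uniform(-.6,.6); q,e=ik(c2w(pt),ori(el,az),q0,.003)
        if e<.02:
            k=int(np.round(q[4]/1.57)); m=min((q-LO).min(),(HI-q).min())
            if k not in br or m>br[k][0]: br[k]=(round(m,2),q.round(2))
    print(nm,a,el,az,'; '.join(f'{k}:{br[k][0]} {br[k][1]}' for k in sorted(br)))
E
```

```text
A 0.09 20 0 
A 0.09 45 0 1:0.13 [ 0.77  0.6  -1.14  2.37  2.17  0.69  2.6 ]; 2:0.2 [ 0.41  0.39 -0.64  2.37  2.44  0.45  2.2 ]; 3:0.05 [-1.11  0.71  1.27  2.37  4.08  0.65  0.21]
A 0.09 65 0 -1:0.24 [-0.86  0.49  0.94  2.16 -1.08  0.42 -0.74]; 0:0.13 [-0.53  0.37  0.49  2.16 -0.58  0.25 -1.19]; 1:0.08 [ 0.46  0.41 -0.7   2.16  1.01  0.38 -2.66]
A 0.9 20 0 
A 0.9 20 -0.5 1:0.05 [-0.77  0.48  0.02  2.52  1.85  1.17  1.65]
A 0.9 20 -1.0 1:0.34 [-0.99  0.59  0.27  2.23  1.22  1.17  1.9 ]
A 0.9 45 0 
A 0.9 45 -0.5 1:0.14 [ 0.16  0.43 -0.92  2.43  1.62  1.03  2.14]
A 0.9 45 -1.0 0:0.04 [-1.45  0.63  1.02  2.22  0.5   0.57  2.7 ]; 1:0.35 [-0.98  0.42  0.38  2.22  0.94  0.81  2.28]
A 0.9 65 0 0:0.07 [-0.49  0.2   0.11  2.38  0.71  0.2  -2.67]
A 0.9 65 -0.5 0:0.04 [-1.49  0.57  1.28  2.31 -0.63  0.4  -1.9 ]; 1:0.04 [ 0.5   0.53 -1.23  2.31  1.28  0.94  2.56]
A 0.9 65 -1.0 0:0.14 [-0.5   0.32 -0.02  2.19  0.69  0.73  2.6 ]; 1:0.32 [-0.03  0.37 -0.58  2.19  0.89  0.87  2.42]
A 1.6 20 0 
A 1.6 20 -0.5 1:0.27 [-0.52  0.63 -0.57  2.3   1.64  1.52  1.83]
A 1.6 20 -1.0 1:0.58 [-1.11  0.68  0.2   1.9
[... 2264 characters left out ...]
2  0.89  0.65]
P 1.6 65 0 -1:0.13 [-0.12  0.33  0.81  2.31 -1.19  0.53  0.04]; 0:0.15 [ 1.49  0.46 -1.12  2.31  0.76  0.3  -1.82]; 1:0.11 [ 1.52  0.48 -1.16  2.31  0.84  0.32 -1.89]
P 1.6 65 0.5 -1:0.36 [ 0.34  0.32  0.35  2.21 -0.91  0.67  0.3 ]; 0:0.36 [ 0.95  0.32 -0.36  2.21 -0.6   0.52  0.01]
P 1.6 65 1.0 -1:0.49 [ 0.2   0.43  0.57  2.08 -0.83  0.98  0.7 ]; 0:0.49 [ 0.73  0.38 -0.09  2.08 -0.57  0.81  0.46]
K 0 20 0 2:0.13 [-0.08  0.25  0.1   2.44  3.21  0.77  1.45]
K 0 45 0 3:0.04 [-0.53  0.22  0.62  2.21  4.42  0.16  0.21]
K 0 65 0 -1:0.15 [-0.89  0.47  1.17  1.98 -0.85  0.68 -0.87]; 0:0.39 [ 0.51  0.29 -0.6   1.98  0.35  0.51 -1.92]; 1:0.06 [ 0.93  0.49 -1.21  1.98  0.87  0.69 -2.37]
```

```bash
cat >> h.py <<'E'
_o=ori
def ori(elev,az=0,flip=0):
    M=_o(elev,az); return M@np.diag([-1,-1,1]) if flip else M
def plan(pc,elev,az=0,flip=0):
    s=arm.observe(); Rn=rot(s['ee_rot']); Rt=ori(elev,az,flip); d=c2w(pc)-s['position']
    print('now case',w2c(s['position']).round(4),'F',np.round(s['force'],1),'w',round(float(s['width'])*.0918,4),'j',np.round(s['joints'],2))
    rv=R.from_matrix(Rn.T@Rt).as_rotvec()
    print('shift(first)',(Rn.T@d).round(4),'turn',rv.round(3),'deg',np.degrees(np.linalg.norm(rv)).round(1),'| shift(after turn)',(Rt.T@d).round(4))
def doorpt(a,side,pz=.115,back=0,elev=60,az=0):
    d=np.array([-.18*np.sin(a)-.036*np.cos(a), -.18*np.cos(a)+.036*np.sin(a)+.209])
    e=np.radians(elev); ap=np.array([np.cos(e)*np.cos(az),np.cos(e)*np.sin(az),-np.sin(e)])
    return np.array([-.1+d[0],side*d[1],pz])-back*ap
E
cat > sim.py <<'E'
from h import *; from kin import *
def sim(q,wps,n=8):
    for (pc,el,az,fl) in wps:
        X,A=fk(q,KP); Rt=R.from_matrix(ori(el,az,fl)); rv=(A.inv()*Rt).as_rotvec(); worst=0
        for i in range(1,n+1):
            q,e=ik(X+(c2w(pc)-X)*i/n,(A*R.from_rotvec(rv*i/n)).as_matrix(),q,.02,.02); worst=max(worst,e)
        print(np.round(pc,3),el,az,fl,q.round(2),'err',round(worst,3))
    return q
E
python3 - <<'E'
from sim import *
q=np.array(arm.observe()['joints'])
q=sim(q,[([-.30,0,.3],90,0,0),([-.3,0,.3],90,1.5,0),([-.3,0,.3],90,2.6,0),([-.24,.08,.22],60,-.5,1)])
W=[(doorpt(.09,1,.115,.05,60,-.5),60,-.5,1),(doorpt(.09,1,.115,.005,60,-.5),60,-.5,1)]
for a in (.4,.8,1.2,1.65): az=-.5-.5*min(1,a); W.append((doorpt(a,1,.115,.005,60,az),60,az,1))
print('active'); q=sim(q,W)
q=sim(q,[(doorpt(1.65,1,.115,.12,60,-1),60,-1,1),([-.3,0,.32],80,-.3,1)])
print('knob');q2=sim(q,[([-.2,-.029,.27],60,0,1),([-.125,-.029,.215],60,0,1),([-.125,-.029,.19],60,0,1),([-.2,-.029,.27],60,0,1)])
print('knob az-.3');q3=sim(q,[([-.2,-.029,.27],60,-.3,1),([-.125,-.029,.215],60,-.3,1),([-.125,-.029,.19],60,-.3,1),([-.2,-.029,.27],60,-.3,1)])
E
```

```text
[-0.3  0.   0.3] 90 0 0 [ 1.18  0.02 -1.25  1.99  0.02  1.14 -1.69] err 0.001
[-0.3  0.   0.3] 90 1.5 0 [ 1.18  0.02 -1.25  1.99  0.02  1.14 -0.19] err 0.0
[-0.3  0.   0.3] 90 2.6 0 [ 1.18  0.02 -1.25  1.99  0.02  1.14  0.91] err 0.0
[-0.24  0.08  0.22] 60 -0.5 1 [ 0.62  0.17 -1.11  2.21  0.92  0.74 -0.1 ] err 0.0
active
[-0.174  0.045  0.158] 60 -0.5 1 [ 0.51  0.4  -0.95  2.16  1.21  0.75 -0.26] err 0.0
[-0.154  0.034  0.119] 60 -0.5 1 [ 0.46  0.49 -0.88  2.15  1.34  0.74 -0.35] err 0.0
[-0.205  0.059  0.119] 60 -0.7 1 [ 0.37  0.44 -0.88  2.22  1.26  0.85 -0.59] err 0.0
[-0.256  0.111  0.119] 60 -0.9 1 [ 0.21  0.44 -0.89  2.23  1.13  1.   -0.83] err 0.0
[-0.282  0.179  0.119] 60 -1.0 1 [ 0.04  0.5  -0.9   2.15  1.03  1.13 -0.99] err 0.0
[-0.278  0.261  0.119] 60 -1.0 1 [-0.12  0.6  -0.89  1.99  1.01  1.26 -1.04] err 0.0
[-0.309  0.31   0.219] 60 -1 1 [-0.17  0.5  -0.98  1.85  0.86  1.43 -0.94] err 0.0
[-0.3   0.    0.32] 80 -0.3 1 [ 0.66 -0.11 -0.68  2.04 -0.02  1.02  1.21] err 0.0
knob
[-0.2   -0.029  0.27 ] 60 0 1 [ 0.66  0.03 -0.66  2.14  0.01  0.45  1.53] err 0.0
[-0.125 -0.029  0.215] 60 0 1 [ 0.46  0.25 -0.53  2.04  0.35  0.38  1.22] err 0.0
[-0.125 -0.029  0.19 ] 60 0 1 [ 0.41  0.28 -0.47  2.07  0.4   0.32  1.16] err 0.0
[-0.2   -0.029  0.27 ] 60 0 1 [ 0.63  0.03 -0.63  2.14  0.    0.45  1.53] err 0.0
knob az-.3
[-0.2   -0.029  0.27 ] 60 -0.3 1 [ 0.63  0.04 -0.72  2.13  0.42  0.52  0.82] err 0.0
[-0.125 -0.029  0.215] 60 -0.3 1 [ 0.46  0.27 -0.62  2.03  0.76  0.51  0.52] err 0.0
[-0.125 -0.029  0.19 ] 60 -0.3 1 [ 0.41  0.3  -0.57  2.06  0.85  0.47  0.43] err 0.0
[-0.2   -0.029  0.27 ] 60 -0.3 1 [ 0.6   0.04 -0.69  2.13  0.42  0.52  0.83] err 0.0
```

```bash
python3 - <<'E'
from h import *
plan([-.30,0,.30],90)
E
```

```text
now case [-0.2721 -0.0071  0.2476] F [ 0.4 -0.1 -0.1] w 0.0498 j [ 1.04 -0.22 -1.01  2.48 -1.31  0.12 -0.38]
shift(first) [ 0.0152 -0.0061 -0.0575] turn [ 0.02  -0.748  0.011] deg 42.8 | shift(after turn) [-0.0279 -0.0071 -0.0524]
```

Emit:
arm_command:
  targets:
    - [[0.004, -0.002, -0.015, 0, 0, 0], [0.004, -0.002, -0.015, 0, 0, 0], [0.004, -0.002, -0.015, 0, 0, 0], [0.004, 0, -0.015, 0, 0, 0], [0, 0, 0, 0.004, -0.15, 0.002], [0, 0, 0, 0.004, -0.15, 0.002], [0, 0, 0, 0.004, -0.15, 0.002], [0, 0, 0, 0.004, -0.15, 0.002], [0, 0, 0, 0.004, -0.15, 0.002], [0, 0, 0, 0, 0, 0]]

```text
clock: 4.28
position: [0.418, -0.0022, 0.3037]
ee_rot: [-3.107, 0.066, -0.128]
force: [-0.5, 0.2, -0.2]
width: 0.545
gripper_force: 0.0
```

Emit:
arm_command:
  targets:
    - [[0, 0, 0, 0, 0, -0.176], [0, 0, 0, 0, 0, -0.176], [0, 0, 0, 0, 0, -0.176], [0, 0, 0, 0, 0, -0.176], [0, 0, 0, 0, 0, -0.176], [0, 0, 0, 0, 0, -0.176], [0, 0, 0, 0, 0, -0.176], [0, 0, 0, 0, 0, -0.176], [0, 0, 0, 0, 0, -0.176], [0, 0, 0, 0, 0, -0.176]]

```text
clock: 5.52
position: [0.4157, -0.0014, 0.3058]
ee_rot: [2.007, 2.339, 0.108]
force: [0.2, -0.3, -0.8]
width: 0.544
gripper_force: 0.0
```

Emit:
arm_command:
  targets:
    - [[0, 0, 0, 0, 0, -0.176], [0, 0, 0, 0, 0, -0.176], [0, 0, 0, 0, 0, -0.176], [0, 0, 0, 0, 0, -0.176], [0, 0, 0, 0, 0, -0.176], [0, 0, 0, 0, 0, 0]]

```text
clock: 6.28
position: [0.4156, -0.0012, 0.3057]
ee_rot: [0.825, 2.947, 0.061]
force: [0.4, 0.3, 0.4]
width: 0.547
gripper_force: 0.0
```

```bash
python3 - <<'E'
from h import *
plan([-.24,.08,.22],60,-.5,1)
E
```

```text
now case [-0.3146  0.0066  0.3057] F [0.4 0.3 0.4] w 0.0502 j [ 1.13  0.07 -1.26  1.91  0.07  1.12  0.87]
shift(first) [-0.0253  0.0945  0.0935] turn [ 0.062 -0.456 -0.006] deg 26.4 | shift(after turn) [0.0166 0.1002 0.0894]
```

Emit:
arm_command:
  targets:
    - [[0, 0, 0, 0.02, -0.152, -0.002], [0, 0, 0, 0.02, -0.152, -0.002], [0, 0, 0, 0.02, -0.152, -0.002], [0.006, 0.033, 0.03, 0, 0, 0], [0.006, 0.033, 0.03, 0, 0, 0], [0.006, 0.033, 0.03, 0, 0, 0], [0, 0, 0, 0, 0, 0]]

```text
clock: 7.15
position: [0.4273, 0.0432, 0.2707]
ee_rot: [0.697, 2.525, -0.116]
force: [0.0, 0.3, 0.1]
width: 0.545
gripper_force: 0.0
```

```bash
python3 - <<'E'
from h import *
plan(doorpt(.09,1,.112,.05,60,-.5),60,-.5,1)
plan(doorpt(.09,1,.112,.005,60,-.5),60,-.5,1)
im=grab('wrist','pics/w2.png')
print(proj(im,[c2w(p) for p in [(-.152,.033,.063),(-.152,.033,.159),(-.136,-.0285,.111),(-.121,-.029,.215)]]).round(0))
E
```

```text
now case [-0.3054  0.0515  0.2707] F [0.  0.3 0.1] w 0.0501 j [ 1.2  -0.44 -1.27  2.22 -0.25  0.61  1.06]
shift(first) [-0.0449  0.0474  0.1624] turn [0.061 0.    0.001] deg 3.5 | shift(after turn) [-0.0449  0.0572  0.1592]
now case [-0.3054  0.0515  0.2707] F [0.  0.3 0.1] w 0.0501 j [ 1.2  -0.44 -1.27  2.22 -0.25  0.61  1.06]
shift(first) [-0.0449  0.0447  0.2074] turn [0.061 0.    0.001] deg 3.5 | shift(after turn) [-0.0449  0.0572  0.2042]
[[356. 222.]
 [368. 287.]
 [318. 278.]
 [329. 370.]]
```

View pics/w2.png

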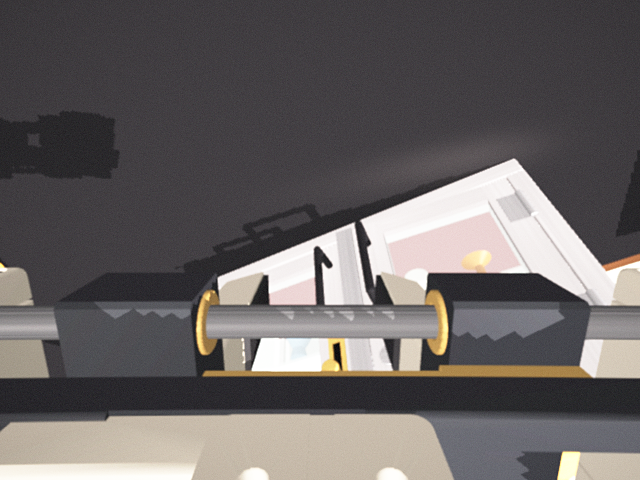

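The wrist picture shows the active pull from (360,222) to (372,290), matching the projection, and the knob at (330,368).

Emit:
arm_command:
  targets:
    - [[-0.01, 0.012, 0.04, 0, 0, 0], [-0.01, 0.012, 0.04, 0, 0, 0], [-0.01, 0.012, 0.04, 0, 0, 0], [0, 0, 0, 0, 0, 0]]

```text
clock: 7.7
position: [0.4426, 0.0086, 0.2544]
ee_rot: [0.677, 2.504, -0.05]
force: [-0.9, -0.6, 0.3]
width: 0.545
gripper_force: 0.0
```

```bash
python3 - <<'E'
from sim import *
plan(doorpt(.09,1,.112,.05,60,-.5),60,-.5,1)
s=arm.observe(); X,A=fk(s['joints'],KP); print('model err',X-s['position'],(A*R.from_matrix(rot(s['ee_rot'])).inv()).as_rotvec())
E
```

```text
now case [-0.2882  0.0179  0.2544] F [-0.9 -0.6  0.3] w 0.0501 j [ 1.36 -0.44 -1.27  2.28 -0.53  0.51  1.45]
shift(first) [-0.0241  0.0631  0.138 ] turn [ 0.115  0.013 -0.003] deg 6.7 | shift(after turn) [-0.0261  0.0785  0.1295]
model err [0.02773982 0.00015128 0.00405629] [-0.03020761  0.01174037 -0.02171011]
```

```bash
python3 - <<'E'
from sim import *; import kin
s=arm.observe()
D=[([1.087,.435,.025,1.574,-.012,1.134,-.075],[.232,-.58,.223],[-3.083,-.594,.001]),
([.44,-.32,-.3,2.53,-.71,.25,-.83],[.4034,-.0525,.2663],[2.933,-.013,1.113]),
([ 1.04,-0.22,-1.01,2.48,-1.31,0.12,-0.38],[.4573,-.0173,.2476],[2.887,-.065,1.131]),
([ 1.13,0.07,-1.26,1.91,0.07,1.12,0.87],[.4156,-.0012,.3057],[.825,2.947,.061]),
([1.2,-0.44,-1.27,2.22,-0.25,0.61,1.06],[.4273,.0432,.2707],[.697,2.525,-.116]),
(s['joints'],s['position'],s['ee_rot'])]
def f(p):
    r=[]
    for q,x,o in D:
        X,A=fk(np.array(q)+np.r_[0,p[7:12],0],p[:7]); r+=list((X-x)*3)+list((A*R.from_rotvec(o).inv()).as_rotvec())
    return r
k=least_squares(f,np.r_[KP,np.zeros(5)]); print(k.cost,k.x.round(3),np.abs(f(k.x)).max())
np.save('kp.npy',k.x)
E
python3 - <<'E'
s=open('kin.py').read()
s=s.replace("    if SG is not None","    if len(p)>7: q=np.array(q)+np.r_[0,p[7:12],0]\n    if SG is not None").replace("b,h,L1,L2,L3,c,a=p[:7]; o=p[7:13] if len(p)>7 else np.zeros(6)","b,h,L1,L2,L3,c,a=p[:7]")
open('kin.py','w').write(s)
E
python3 - <<'E'
from sim import *
s=arm.observe(); X,A=fk(s['joints'],KP); print('model err',X-s['position'])
q=np.array(s['joints'])
plan([-.22,.05,.27],90,-.5,1)
q=sim(q,[([-.28,.03,.27],90,-.5,1),([-.22,.05,.27],90,-.5,1),([-.2,.06,.22],60,-.5,1),(doorpt(.09,1,.112,.05,60,-.5),60,-.5,1),(doorpt(.09,1,.112,.005,60,-.5),60,-.5,1)])
E
```

```text
0.007694514633705429 [-0.038  0.242  0.575  0.424  0.354  1.455 -0.013  0.012  0.067 -0.022
 -0.027  0.026] 0.05974231887961072
model err [ 0.01251635 -0.00233773  0.00348291]
now case [-0.2882  0.0179  0.2544] F [-0.9 -0.6  0.3] w 0.0501 j [ 1.36 -0.44 -1.27  2.28 -0.53  0.51  1.45]
shift(first) [-0.046   0.0596  0.0164] turn [0.114 0.536 0.027] deg 31.4 | shift(after turn) [-0.0445  0.0609 -0.0156]
[-0.28  0.03  0.27] 90 -0.5 1 [ 0.82  0.27 -1.2   1.87  0.3   1.16  0.53] err 0.031
[-0.22  0.05  0.27] 90 -0.5 1 [ 0.65  0.39 -1.14  1.75  0.4   1.21  0.43] err 0.0
[-0.2   0.06  0.22] 60 -0.5 1 [ 0.35  0.25 -0.97  2.11  0.98  0.81 -0.21] err 0.0
[-0.174  0.045  0.155] 60 -0.5 1 [ 0.28  0.39 -0.87  2.15  1.2   0.75 -0.41] err 0.0
[-0.154  0.034  0.116] 60 -0.5 1 [ 0.25  0.47 -0.81  2.16  1.34  0.72 -0.51] err 0.0
```

Emit:
arm_command:
  targets:
    - [[0, 0, 0, 0.029, 0.134, 0.007], [0, 0, 0, 0.029, 0.134, 0.007], [0, 0, 0, 0.029, 0.134, 0.007], [0, 0, 0, 0.029, 0.134, 0.007], [-0.022, 0.03, -0.008, 0, 0, 0], [-0.022, 0.03, -0.008, 0, 0, 0], [0, 0, 0, 0, 0, 0]]

```text
clock: 8.57
position: [0.3889, 0.0296, 0.341]
ee_rot: [0.823, 2.925, 0.053]
force: [-0.7, -0.7, -0.3]
width: 0.547
gripper_force: 0.0
```

```bash
python3 - <<'E'
from h import *
plan([-.2,.07,.24],75,-.5,1)
E
```

```text
now case [-0.343   0.0359  0.341 ] F [-0.7 -0.7 -0.3] w 0.0502 j [ 1.65 -0.44 -1.27  1.89 -0.48  1.31  1.52]
shift(first) [-0.1002  0.091   0.1162] turn [ 0.062 -0.173 -0.001] deg 10.5 | shift(after turn) [-0.0793  0.0985  0.1259]
```

Emit:
arm_command:
  targets:
    - [[-0.025, 0.023, 0.029, 0, 0, 0], [-0.025, 0.023, 0.029, 0, 0, 0], [-0.025, 0.023, 0.029, 0, 0, 0], [-0.025, 0.022, 0.029, 0, 0, 0], [0, 0, 0, 0, 0, 0]]

```text
clock: 9.2
position: [0.4091, 0.0434, 0.3044]
ee_rot: [0.798, 2.825, 0.114]
force: [-1.0, -0.5, -0.2]
width: 0.542
gripper_force: 0.0
```

```bash
python3 - <<'E'
from h import *
plan([-.2,.07,.24],75,-.5,1)
E
```

```text
now case [-0.3236  0.0507  0.3044] F [-1.  -0.5 -0.2] w 0.0497 j [ 1.58 -0.44 -1.27  2.01 -0.56  1.12  1.53]
shift(first) [-0.0861  0.0655  0.09  ] turn [ 0.13  -0.086 -0.011] deg 9.0 | shift(after turn) [-0.0792  0.0762  0.0879]
```

```bash
python3 - <<'E'
from sim import *
s=arm.observe(); q=np.array(s['joints']); X,A=fk(q,KP); J=np.zeros((6,7))
for i in range(7):
    d=np.zeros(7); d[i]=1e-4; x,a=fk(q+d,KP); J[:3,i]=(x-X)/1e-4; J[3:,i]=(a*A.inv()).as_rotvec()/1e-4
P=np.linalg.pinv(J,rcond=.02); print(np.linalg.svd(J)[1].round(3)); print((P[:,:]).round(2)); print('null',np.linalg.svd(J)[2][-1].round(2))
print(fk(q,KP,True)[2:])
E
```

```text
[1.837 1.636 1.303 0.423 0.269 0.15 ]
[[ 3.6  -1.34 -1.18  0.21  1.19 -0.13]
 [ 0.57 -1.37 -0.14  0.74  0.11  0.45]
 [-4.36  0.11  2.06 -0.14 -1.28 -0.15]
 [-1.59 -0.1  -1.89  0.06 -0.71 -0.01]
 [-0.07 -0.93  0.71 -0.27  0.6   0.22]
 [-0.55  0.6   2.49  0.09  0.91 -0.14]
 [-0.91 -1.21 -0.65  0.16 -0.57  0.72]]
null [ 0.4  -0.42  0.12 -0.   -0.46  0.34  0.57]
(array([-2.69270614e-04,  2.41930377e-01,  7.63440051e-01]), array([0.34607818, 0.02230192, 0.65386455]))
```

```bash
cat >> sim.py <<'E'
def jac(q):
    X,A=fk(q,KP); J=np.zeros((6,7))
    for i in range(7):
        d=np.zeros(7); d[i]=1e-5; x,a=fk(q+d,KP); J[:3,i]=(x-X)/1e-5; J[3:,i]=(a*A.inv()).as_rotvec()/1e-5
    return J,X,A
def psim(q,wps,n=30,lam=.03):
    for (xw,Rt) in wps:
        J,X,A=jac(q); Rt=R.from_matrix(Rt); rv=(A.inv()*Rt).as_rotvec()
        for i in range(1,n+1):
            for _ in range(3):
                J,x,a=jac(q); e=np.r_[X+(xw-X)*i/n-x,(A*R.from_rotvec(rv*i/n)*a.inv()).as_rotvec()]
                q=np.clip(q+J.T@np.linalg.solve(J@J.T+lam**2*np.eye(6),e),LO,HI)
        print(np.round(xw,3),q.round(2),'err',np.abs(e).max().round(3))
    return q
E
python3 - <<'E'
from sim import *
s=arm.observe(); q=np.array(s['joints'])
Rn=rot(s['ee_rot']); dn=ori(90,-.5,1)
def Rz(t): return R.from_euler('z',t).as_matrix()
R0=R.from_rotvec([-3.083,-.594,0]).as_matrix()
for tgt in [[np.array([.38,-.15,.36]),dn],[np.array([.33,-.3,.38]),dn],[np.array([.25,-.45,.38]),dn]],[[np.array([.38,-.15,.36]),Rz(-.3)@dn],[np.array([.3,-.4,.38]),Rz(-.9)@dn],[np.array([.5,-.3,.3]),Rz(-.5)@dn]],[[np.array([.45,-.15,.36]),dn],[np.array([.55,-.15,.32]),dn]]:
    psim(q,tgt); print()
print('from start arc'); q=np.array([1.087,.435,.025,1.574,-.012,1.134,-.075])
q=psim(q,[(Rz(t)@np.array([.232,-.58,.223+.0]),Rz(t)@R0) for t in (.4,.8,1.2)])
E
```

```text
[ 0.38 -0.15  0.36] [ 1.49  0.03 -1.27  1.79  0.07  1.33  1.22] err 0.0
[ 0.33 -0.3   0.38] [ 1.65  0.13 -1.16  1.68  0.15  1.39  1.48] err 0.0
[ 0.25 -0.45  0.38] [ 1.77  0.28 -1.08  1.55  0.28  1.43  1.69] err 0.0

[ 0.38 -0.15  0.36] [ 2.22 -0.44 -1.27  1.8  -0.43  1.48  1.6 ] err 0.103
[ 0.3  -0.4   0.38] [ 1.75  0.3  -1.24  1.58  0.32  1.44  0.6 ] err 0.0
[ 0.5 -0.3  0.3] [ 1.2   0.53 -1.21  1.54  0.52  1.37  0.46] err 0.0

[ 0.45 -0.15  0.36] [ 2.37 -0.44 -1.27  1.71 -0.51  1.51  1.89] err 0.227
[ 0.55 -0.15  0.32] [ 2.5  -0.44 -1.27  1.7  -0.62  1.46  1.85] err 0.393

from start arc
[ 0.44  -0.444  0.223] [ 0.79  0.45 -0.12  1.55  0.05  1.12 -0.14] err 0.0
[ 0.578 -0.238  0.223] [ 0.48  0.45 -0.26  1.55  0.12  1.13 -0.2 ] err 0.0
[0.625 0.006 0.223] [ 0.17  0.46 -0.4   1.55  0.19  1.14 -0.26] err 0.0
```

```bash
python3 - <<'E'
from sim import *
s=arm.observe(); q0=np.array(s['joints']); dn=ori(90,-.5,1)
def Rz(t): return R.from_euler('z',t).as_matrix()
def tail():
    W=[(c2w([-.2,.06,.24]),ori(75,-.5,1)),(c2w(doorpt(.09,1,.112,.05,60,-.5)),ori(60,-.5,1)),(c2w(doorpt(.09,1,.112,.005,60,-.5)),ori(60,-.5,1))]
    for a in (.4,.8,1.2,1.65): az=-.5-.5*min(1,a); W.append((c2w(doorpt(a,1,.112,.005,60,az)),ori(60,az,1)))
    return W
q=psim(q0,[(np.array([.38,-.15,.36]),dn),(np.array([.3,-.35,.38]),dn),(np.array([.5,-.35,.34]),dn),(np.array([.5,-.1,.30]),dn)]+tail()); print()
q=psim(q0,[(np.array([.38,-.15,.36]),dn),(np.array([.3,-.35,.38]),Rz(-.7)@dn),(np.array([.55,-.35,.34]),Rz(-.5)@dn),(np.array([.52,-.1,.30]),dn)]+tail())
E
```

```text
[ 0.38 -0.15  0.36] [ 1.49  0.03 -1.27  1.79  0.07  1.33  1.22] err 0.0
[ 0.3  -0.35  0.38] [ 1.7   0.16 -1.12  1.65  0.18  1.4   1.57] err 0.0
[ 0.5  -0.35  0.34] [ 1.15  0.49 -1.03  1.4   0.44  1.44  1.14] err 0.0
[ 0.5 -0.1  0.3] [ 0.91  0.34 -1.1   1.71  0.34  1.26  0.76] err 0.0
[0.533 0.046 0.24 ] [ 0.51  0.3  -1.03  1.91  0.6   0.95  0.22] err 0.0
[0.558 0.029 0.155] [ 0.22  0.37 -0.79  2.15  1.17  0.71 -0.38] err 0.0
[0.577 0.017 0.116] [ 0.2   0.45 -0.73  2.16  1.31  0.68 -0.49] err 0.0
[0.528 0.045 0.116] [ 0.06  0.44 -0.73  2.18  1.21  0.82 -0.72] err 0.0
[0.48  0.1   0.116] [-0.12  0.47 -0.74  2.14  1.05  0.99 -0.94] err 0.0
[0.458 0.17  0.116] [-0.27  0.52 -0.75  2.04  0.95  1.12 -1.08] err 0.0
[0.467 0.251 0.116] [-0.4   0.61 -0.75  1.89  0.92  1.22 -1.11] err 0.0

[ 0.38 -0.15  0.36] [ 1.49  0.03 -1.27  1.79  0.07  1.33  1.22] err 0.0
[ 0.3  -0.35  0.38] [ 1.65  0.15 -1.04  1.65  0.16  1.39  0.9 ] err 0.0
[ 0.55 -0.35  0.34] [ 1.04  0.56 -1.    1.29  0.48  1.49  0.6 ] err 0.0
[ 0.52 -0.1   0.3 ] [ 0.93  0.42 -1.2   1.66  0.43  1.3   0.67] err 0.0
[0.533 0.046 0.24 ] [ 0.56  0.33 -1.12  1.91  0.64  0.98  0.17] err 0.0
[0.558 0.029 0.155] [ 0.28  0.39 -0.87  2.15  1.2   0.75 -0.41] err 0.0
[0.577 0.017 0.116] [ 0.25  0.47 -0.81  2.16  1.34  0.72 -0.51] err 0.0
[0.528 0.045 0.116] [ 0.11  0.46 -0.81  2.18  1.23  0.86 -0.74] err 0.0
[0.48  0.1   0.116] [-0.07  0.49 -0.81  2.14  1.08  1.03 -0.97] err 0.0
[0.458 0.17  0.116] [-0.23  0.54 -0.82  2.04  0.98  1.15 -1.11] err 0.0
[0.467 0.251 0.116] [-0.36  0.63 -0.82  1.89  0.95  1.26 -1.14] err 0.0
```

```bash
cat >> h.py <<'E'
def planw(pw,elev,az=0,flip=0): plan(w2c(np.array(pw)),elev,az,flip)
E
python3 - <<'E'
from h import *
planw([.38,-.15,.36],90,-.5,1)
Rt=ori(90,-.5,1)
P=[[.38,-.15,.36],[.3,-.35,.38],[.5,-.35,.34],[.5,-.1,.3]]
for a,b in zip(P,P[1:]): print(b,(Rt.T@(np.array(b)-a)).round(3))
E
```

```text
now case [-0.3236  0.0507  0.3044] F [-1.  -0.5 -0.2] w 0.0497 j [ 1.58 -0.44 -1.27  2.01 -0.56  1.12  1.53]
shift(first) [-0.0869 -0.1722 -0.0643] turn [0.131 0.175 0.006] deg 12.5 | shift(after turn) [-0.0773 -0.1796 -0.0556]
[0.3, -0.35, 0.38] [-0.038 -0.212 -0.02 ]
[0.5, -0.35, 0.34] [-0.17   0.106  0.04 ]
[0.5, -0.1, 0.3] [0.132 0.212 0.04 ]
```

Emit:
arm_command:
  targets:
    - [[-0.017, -0.034, -0.013, 0.026, 0.035, 0.001], [-0.017, -0.034, -0.013, 0.026, 0.035, 0.001], [-0.017, -0.034, -0.013, 0.026, 0.035, 0.001], [-0.017, -0.034, -0.013, 0.026, 0.035, 0.001], [-0.017, -0.034, -0.013, 0.026, 0.035, 0.001], [-0.008, -0.042, -0.004, 0, 0, 0], [-0.008, -0.042, -0.004, 0, 0, 0], [-0.008, -0.042, -0.004, 0, 0, 0], [-0.008, -0.042, -0.004, 0, 0, 0], [-0.008, -0.042, -0.004, 0, 0, 0]]

```text
clock: 10.45
position: [0.2449, -0.304, 0.4072]
ee_rot: [0.844, 2.955, -0.037]
force: [0.4, -0.7, 0.3]
width: 0.543
gripper_force: 0.0
```

```bash
python3 - <<'E'
from h import *
planw([.5,-.35,.34],90,-.5,1)
planw([.3,-.35,.38],90,-.5,1)
E
```

```text
now case [-0.4681 -0.3053  0.4072] F [ 0.4 -0.7  0.3] w 0.0499 j [ 2.62 -0.38 -1.27  1.73 -0.41  1.48  2.4 ]
shift(first) [-0.2355  0.0959  0.084 ] turn [-0.004  0.072 -0.   ] deg 4.1 | shift(after turn) [-0.2409  0.0956  0.0672]
now case [-0.4681 -0.3053  0.4072] F [ 0.4 -0.7  0.3] w 0.0499 j [ 2.62 -0.38 -1.27  1.73 -0.41  1.48  2.4 ]
shift(first) [-0.0689 -0.0099  0.0323] turn [-0.004  0.072 -0.   ] deg 4.1 | shift(after turn) [-0.0711 -0.01    0.0272]
```

```bash
python3 - <<'E'
from sim import *
s=arm.observe(); q0=np.array(s['joints']); dn=ori(90,-.5,1)
def Rz(t): return R.from_euler('z',t).as_matrix()
for P in [[.5,-.35,.34]],[[.3,-.5,.36],[.5,-.4,.34]],[[.2,-.5,.4],[.4,-.45,.34]]:
    for t in (0,-.6,-1.2):
        print(t); psim(q0,[(np.array(p),Rz(t)@dn) for p in P])
J,_,_=jac(q0); print('null',np.linalg.svd(J)[2][-1].round(2)); print(np.linalg.pinv(J).round(2))
E
```

```text
0
[ 0.5  -0.35  0.34] [ 2.62 -0.44 -1.27  1.53 -0.54  1.47  2.04] err 0.242
-0.6
[ 0.5  -0.35  0.34] [ 2.62 -0.44 -1.27  1.53 -0.54  1.47  1.45] err 0.238
-1.2
[ 0.5  -0.35  0.34] [ 2.62 -0.44 -1.27  1.53 -0.54  1.48  0.85] err 0.24
0
[ 0.3  -0.5   0.36] [ 1.65  0.45 -1.12  1.43  0.43  1.47  1.55] err 0.0
[ 0.5  -0.4   0.34] [ 1.19  0.55 -1.06  1.33  0.5   1.49  1.18] err 0.0
-0.6
[ 0.3  -0.5   0.36] [ 1.61  0.43 -1.04  1.43  0.39  1.45  0.99] err 0.0
[ 0.5  -0.4   0.34] [ 1.16  0.53 -1.    1.33  0.46  1.47  0.61] err 0.0
-1.2
[ 0.3  -0.5   0.36] [ 1.57  0.4  -0.96  1.43  0.35  1.44  0.42] err 0.0
[ 0.5  -0.4   0.34] [ 1.13  0.52 -0.93  1.33  0.42  1.46  0.04] err 0.0
0
[ 0.2 -0.5  0.4] [ 1.9   0.36 -1.17  1.45  0.35  1.51  1.75] err 0.0
[ 0.4  -0.45  0.34] [ 1.42  0.49 -1.1   1.42  0.46  1.44  1.35] err 0.0
-0.6
[ 0.2 -0.5  0.4] [ 1.86  0.33 -1.09  1.45  0.32  1.5   1.19] err 0.0
[ 0.4  -0.45  0.34] [ 1.4   0.48 -1.04  1.42  0.43  1.43  0.78] err 0.0
-1.2
[ 0.2 -0.5  0.4] [ 1.82  0.31 -1.02  1.45  0.29  1.49  0.61] err 0.0
[ 0.4  -0.45  0.34] [ 1.38  0.46 -0.99  1.42  0.4   1.42  0.2 ] err 0.0
null [ 0.47 -0.43  0.14 -0.   -0.42  0.27  0.57]
[[ 1.13 -3.92 -0.39  1.25  0.57 -0.17]
 [-0.64 -1.27  0.21  0.56 -0.39  0.33]
 [-2.45  4.28  0.87 -1.52 -0.78 -0.19]
 [-0.9   1.31 -2.18 -0.5  -0.39 -0.03]
 [-0.83 -0.61  0.35  0.24  0.55  0.23]
 [ 0.13  0.72  2.22  0.72  0.33 -0.1 ]
 [-1.48  0.45 -0.52 -0.41 -0.32  0.65]]
```

```bash
python3 - <<'E'
from h import *
planw([.2,-.5,.4],90,-.5,1)
E
```

```text
now case [-0.4681 -0.3053  0.4072] F [ 0.4 -0.7  0.3] w 0.0499 j [ 2.62 -0.38 -1.27  1.73 -0.41  1.48  2.4 ]
shift(first) [-0.0646 -0.1901  0.0127] turn [-0.004  0.072 -0.   ] deg 4.1 | shift(after turn) [-0.0653 -0.1902  0.0072]
```

Emit:
arm_command:
  targets:
    - [[-0.013, -0.038, 0.002, 0, 0.014, 0], [-0.013, -0.038, 0.002, 0, 0.014, 0], [-0.013, -0.038, 0.002, 0, 0.014, 0], [-0.013, -0.038, 0.002, 0, 0.014, 0], [-0.013, -0.038, 0.002, 0, 0.014, 0], [0, 0, 0, 0, 0, 0.17], [0, 0, 0, 0, 0, 0.17], [0, 0, 0, 0, 0, 0.17], [0, 0, 0, 0, 0, 0.17]]

```text
clock: 11.58
position: [0.1734, -0.4338, 0.4184]
ee_rot: [1.801, 2.512, -0.03]
force: [-0.0, -0.5, 0.1]
width: 0.545
gripper_force: 0.0
```

```bash
python3 - <<'E'
from sim import *
s=arm.observe(); q0=np.array(s['joints']); print(s['position'],q0.round(2)); dn=ori(90,-.5,1); Rn=rot(s['ee_rot'])
def Rz(t): return R.from_euler('z',t).as_matrix()
psim(q0,[(np.array(p),Rz(t)@dn) for p,t in [([.3,-.5,.36],-.68),([.5,-.4,.34],-.68),([.5,-.1,.3],0)]])
print()
psim(q0,[(np.array(p),Rz(t)@dn) for p,t in [([.3,-.5,.36],-1.3),([.5,-.4,.34],-1.3),([.5,-.1,.3],0)]])
P=[s['position'],[.3,-.5,.36],[.5,-.4,.34]]
for a,b in zip(P,P[1:]): print((Rn.T@(np.array(b)-a)).round(3))
E
```

```text
[ 0.17335619 -0.43376493  0.41844604] [ 2.06  0.16 -1.11  1.57  0.15  1.45  1.27]
[ 0.3  -0.5   0.36] [ 1.61  0.43 -1.05  1.43  0.39  1.45  0.9 ] err 0.0
[ 0.5  -0.4   0.34] [ 1.16  0.54 -1.    1.33  0.46  1.47  0.53] err 0.0
[ 0.5 -0.1  0.3] [ 1.    0.4  -1.26  1.71  0.42  1.29  0.67] err 0.0

[ 0.3  -0.5   0.36] [ 1.55  0.4  -0.93  1.43  0.34  1.43  0.34] err 0.0
[ 0.5  -0.4   0.34] [ 1.12  0.51 -0.91  1.33  0.41  1.45 -0.05] err 0.0
[ 0.5 -0.1  0.3] [ 1.    0.4  -1.27  1.71  0.43  1.3   0.66] err 0.007
[-0.1    0.098  0.065]
[0.032 0.221 0.021]
```

```bash
python3 - <<'E'
from sim import *; import io,contextlib
s=arm.observe(); q0=np.array(s['joints']); dn=ori(90,-.5,1)
def Rz(t): return R.from_euler('z',t).as_matrix()
rng=np.random.default_rng(1); out=[]
for k in range(40):
    v=[(np.round([rng.uniform(.25,.5),rng.uniform(-.55,-.35),rng.uniform(.25,.45)],2),round(rng.uniform(-1.6,-.3),1)),(np.round([rng.uniform(.45,.55),rng.uniform(-.4,-.1),rng.uniform(.24,.36)],2),round(rng.uniform(-1.3,0),1))]
    q=q0; mm=9
    with contextlib.redirect_stdout(io.StringIO()):
        for w in [(p,Rz(t)@dn) for p,t in v]+[(c2w([-.2,.06,.25]),ori(75,-.5,1)),(c2w(doorpt(.09,1,.112,.05,60,-.5)),ori(60,-.5,1))]:
            q=psim(q,[w],n=10); mm=min(mm,(q-LO).min(),(HI-q).min())
    out.append((mm,v,q.round(2)))
out.sort(key=lambda t:-t[0])
for o in out[:4]: print(o)
E
```

```text
(np.float64(0.10781007172037071), [(array([ 0.32, -0.38,  0.27]), -0.6), (array([ 0.47, -0.28,  0.27]), -0.2)], array([ 0.3 ,  0.4 , -0.9 ,  2.15,  1.21,  0.76, -0.41]))
(np.float64(0.10660217669328786), [(array([ 0.45, -0.5 ,  0.27]), -0.3), (array([ 0.5 , -0.17,  0.3 ]), -0.5)], array([ 0.3 ,  0.4 , -0.9 ,  2.15,  1.21,  0.76, -0.41]))
(np.float64(0.10447845678942036), [(array([ 0.46, -0.54,  0.27]), -0.3), (array([ 0.53, -0.3 ,  0.26]), -0.8)], array([ 0.3 ,  0.4 , -0.9 ,  2.15,  1.21,  0.76, -0.41]))
(np.float64(0.08514762650095098), [(array([ 0.38, -0.36,  0.28]), -0.4), (array([ 0.48, -0.27,  0.34]), -0.8)], array([ 0.31,  0.4 , -0.92,  2.15,  1.22,  0.77, -0.42]))
```

```bash
python3 - <<'E'
from h import *
planw([.45,-.5,.27],90,-.8,1)
A=ori(90,-.8,1); B=ori(90,-1.0,1)
print((A.T@np.array([.05,.33,.03])).round(3),R.from_matrix(A.T@B).as_rotvec())
E
```

```text
now case [-0.5323 -0.4388  0.4184] F [-0.  -0.5  0.1] w 0.05 j [ 2.06  0.16 -1.11  1.57  0.15  1.45  1.27]
shift(first) [-0.1434  0.2387  0.1594] turn [ 0.003  0.054 -0.388] deg 22.5 | shift(after turn) [-0.2314  0.1655  0.1484]
[ 0.216  0.254 -0.03 ] [ 1.22464680e-17 -6.20425488e-33  2.00000000e-01]
```

Emit:
arm_command:
  targets:
    - [[-0.024, 0.04, 0.026, 0, 0, 0], [-0.024, 0.04, 0.026, 0, 0, 0], [-0.024, 0.04, 0.026, 0, 0, 0], [-0.024, 0.04, 0.026, 0, 0, 0], [-0.024, 0.04, 0.026, 0, 0, 0], [-0.024, 0.04, 0.026, 0, 0, 0], [0, 0, 0, 0, 0.018, -0.13], [0, 0, 0, 0, 0.018, -0.13], [0, 0, 0, 0, 0.018, -0.13]]

```text
clock: 12.7
position: [0.4523, -0.4987, 0.2734]
ee_rot: [1.286, 2.865, 0.002]
force: [-0.2, 0.0, -0.1]
width: 0.546
gripper_force: 0.0
```

Emit:
arm_command:
  targets:
    - [[0.031, 0.036, -0.004, 0, 0, 0], [0.031, 0.036, -0.004, 0, 0, 0], [0.031, 0.036, -0.004, 0, 0, 0], [0.031, 0.036, -0.004, 0, 0, 0], [0.031, 0.036, -0.004, 0, 0, 0], [0.031, 0.036, -0.004, 0, 0, 0], [0.03, 0.038, -0.004, 0, 0, 0], [0, 0, 0, 0, 0, 0]]

```text
clock: 13.7
position: [0.5007, -0.1642, 0.3035]
ee_rot: [1.281, 2.863, 0.002]
force: [0.5, -0.3, 0.8]
width: 0.543
gripper_force: 0.0
```

```bash
python3 - <<'E'
from sim import *
plan([-.2,.06,.25],75,-.5,1)
q=np.array(arm.observe()['joints'])
psim(q,[(c2w([-.2,.06,.25]),ori(75,-.5,1)),(c2w(doorpt(.09,1,.112,.05,60,-.5)),ori(60,-.5,1))])
psim(q,[(c2w([-.2,.06,.25]),ori(90,-.8,1)),(c2w([-.2,.06,.25]),ori(75,-.8,1)),(c2w(doorpt(.09,1,.112,.05,60,-.5)),ori(60,-.7,1))])
E
```

```text
now case [-0.2206 -0.1514  0.3035] F [ 0.5 -0.3  0.8] w 0.0499 j [ 1.04  0.44 -1.16  1.63  0.41  1.34  0.55]
shift(first) [0.1351 0.1639 0.0535] turn [-0.035 -0.256 -0.284] deg 22.0 | shift(after turn) [0.0943 0.1954 0.0301]
[0.533 0.046 0.25 ] [ 0.6   0.33 -1.17  1.9   0.65  1.01  0.17] err 0.0
[0.558 0.029 0.155] [ 0.31  0.4  -0.91  2.15  1.21  0.77 -0.42] err 0.0
[0.533 0.046 0.25 ] [ 0.59  0.45 -1.11  1.73  0.45  1.19  0.08] err 0.0
[0.533 0.046 0.25 ] [ 0.46  0.34 -1.05  1.85  0.64  1.09 -0.12] err 0.0
[0.558 0.029 0.155] [ 0.21  0.43 -0.86  2.09  1.15  0.9  -0.56] err 0.0
```

Emit:
arm_command:
  targets:
    - [[0.027, 0.033, 0.011, 0, 0, 0], [0.027, 0.033, 0.011, 0, 0, 0], [0.027, 0.033, 0.011, 0, 0, 0], [0.027, 0.033, 0.011, 0, 0, 0], [0.027, 0.032, 0.01, 0, 0, 0], [0, 0, 0, -0.018, -0.128, -0.142], [0, 0, 0, -0.018, -0.128, -0.142], [0, 0, 0, 0, 0, 0]]
  jaw: 0.032

```text
clock: 14.7
position: [0.5327, 0.0417, 0.2488]
ee_rot: [0.809, 2.778, -0.104]
force: [-0.2, -0.8, 0.0]
width: 0.35
gripper_force: 0.0
```

```bash
python3 - <<'E'
from sim import *
plan(doorpt(.09,1,.112,.06,60,-.5),60,-.5,1)
q=np.array(arm.observe()['joints'])
psim(q,[(c2w(doorpt(.09,1,.112,.06,60,-.5)),ori(60,-.5,1))])
E
```

```text
now case [-0.2002  0.056   0.2488] F [-0.2 -0.8  0. ] w 0.0321 j [ 0.59  0.37 -1.15  1.87  0.64  1.08  0.19]
shift(first) [-0.001   0.0031  0.088 ] turn [-0.004 -0.267 -0.01 ] deg 15.3 | shift(after turn) [0.0223 0.0029 0.0851]
[0.554 0.032 0.164] [ 0.32  0.38 -0.93  2.15  1.19  0.78 -0.4 ] err 0.0
```

Emit:
arm_command:
  targets:
    - [[0, 0, 0, 0, -0.133, 0], [0, 0, 0, 0, -0.133, 0], [0.007, 0.001, 0.028, 0, 0, 0], [0.007, 0.001, 0.028, 0, 0, 0], [0.007, 0.001, 0.028, 0, 0, 0], [0, 0, 0, 0, 0, 0]]

```text
clock: 15.45
position: [0.5557, 0.0297, 0.1634]
ee_rot: [0.747, 2.53, -0.197]
force: [0.1, 0.4, -0.7]
width: 0.351
gripper_force: 0.0
```

```bash
python3 - <<'E'
from sim import *
plan(doorpt(.09,1,.112,.01,60,-.5),60,-.5,1)
im=grab('wrist','pics/w3.png')
print(proj(im,[c2w(p) for p in [(-.152,.033,.063),(-.152,.033,.159),(-.121,-.029,.215)]]).round(0))
E
```

```text
now case [-0.1765  0.0453  0.1634] F [ 0.1  0.4 -0.7] w 0.0322 j [ 0.33  0.41 -0.96  2.12  1.14  0.91 -0.37]
shift(first) [0.0017 0.0013 0.0482] turn [-0.009 -0.006 -0.016] deg 1.1 | shift(after turn) [0.002  0.0009 0.0482]
[[322. 204.]
 [323. 316.]
 [251. 466.]]
```

View pics/w3.png

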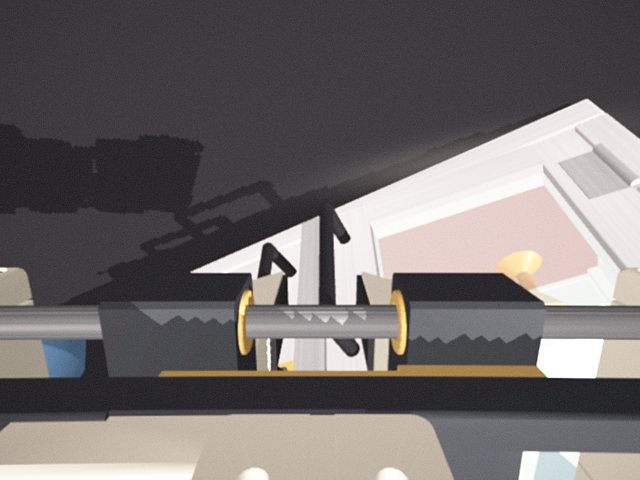

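The picture shows the bar from (326,210) to (332,340), centred between the fingers. I'll advance and grip it.

Emit:
arm_command:
  targets:
    - [[0, 0, 0.016, 0, 0, 0], [0, 0, 0.016, 0, 0, 0], [0, 0, 0.016, 0, 0, 0], [0, 0, 0, 0, 0, 0]]

```text
clock: 16.0
position: [0.5764, 0.0183, 0.1244]
ee_rot: [0.743, 2.527, -0.194]
force: [-0.2, 0.2, 0.1]
width: 0.349
gripper_force: 0.0
```

Emit:
arm_command:
  targets:
    - [[0, 0, 0, 0, 0, 0], [0, 0, 0, 0, 0, 0], [0, 0, 0, 0, 0, 0], [0, 0, 0, 0, 0, 0]]
  jaw: 0
  newtons: 15

```text
clock: 16.5
position: [0.5759, 0.0199, 0.1243]
ee_rot: [0.739, 2.528, -0.192]
force: [0.5, 1.8, -0.0]
width: 0.012
gripper_force: 0.7
```

```bash
cat > arc.py <<'E'
from sim import *
import sys
def arc(a0,a1,side,az0,az1,n,back,elev,flip,z=.112):
    s=arm.observe(); p=c2w(doorpt(a0,side,z,back,elev,az0)); Ro=ori(elev,az0,flip); q=np.array(s['joints'])
    print('offset now',(w2c(s['position'])-doorpt(a0,side,z,back,elev,az0)).round(3),'F',np.round(s['force'],1),'w',round(s['width']*.0918,4),'j',q.round(2))
    for i in range(1,n+1):
        t=i/n; a=a0+(a1-a0)*t; az=az0+(az1-az0)*t
        p2=c2w(doorpt(a,side,z,back,elev,az)); R2=ori(elev,az,flip)
        print((Ro.T@(p2-p)).round(3).tolist()+R.from_matrix(Ro.T@R2).as_rotvec().round(3).tolist(), round(a,2)); p,Ro=p2,R2
        if i%5==0: q=psim(q,[(p2,R2)],n=5)
E
python3 -c "
from arc import *
arc(.09,1.69,1,-.5,-1.1,20,.01,60,1)"
```

```text
offset now [0.001 0.001 0.004] F [ 0.5  1.8 -0. ] w 0.0011 j [ 0.3   0.5  -0.9   2.14  1.27  0.88 -0.46]
[0.013, -0.002, -0.007, 0.015, 0.0, 0.026] 0.17
[0.013, -0.002, -0.007, 0.015, 0.0, 0.026] 0.25
[0.013, -0.001, -0.007, 0.015, -0.0, 0.026] 0.33
[0.013, -0.0, -0.007, 0.015, -0.0, 0.026] 0.41
[0.013, 0.001, -0.007, 0.015, -0.0, 0.026] 0.49
[0.513 0.057 0.121] [ 0.17  0.46 -0.92  2.21  1.25  0.9  -0.75] err 0.0
[0.013, 0.001, -0.007, 0.015, -0.0, 0.026] 0.57
[0.013, 0.002, -0.007, 0.015, 0.0, 0.026] 0.65
[0.013, 0.003, -0.007, 0.015, 0.0, 0.026] 0.73
[0.012, 0.003, -0.007, 0.015, 0.0, 0.026] 0.81
[0.012, 0.004, -0.007, 0.015, -0.0, 0.026] 0.89
[0.471 0.117 0.121] [-0.03  0.49 -0.92  2.17  1.12  1.05 -0.96] err 0.0
[0.012, 0.005, -0.007, 0.015, 0.0, 0.026] 0.97
[0.012, 0.006, -0.007, 0.015, -0.0, 0.026] 1.05
[0.012, 0.006, -0.007, 0.015, 0.0, 0.026] 1.13
[0.011, 0.007, -0.007, 0.015, -0.0, 0.026] 1.21
[0.011, 0.008, -0.006, 0.015, 0.0, 0.026] 1.29
[0.455 0.188 0.121] [-0.21  0.57 -0.9   2.04  1.01  1.2  -1.12] err 0.0
[0.011, 0.008, -0.006, 0.015, 0.0, 0.026] 1.37
[0.01, 0.009, -0.006, 0.015, -0.0, 0.026] 1.45
[0.01, 0.009, -0.006, 0.015, 0.0, 0.026] 1.53
[0.009, 0.01, -0.005, 0.015, 0.0, 0.026] 1.61
[0.009, 0.01, -0.005, 0.015, -0.0, 0.026] 1.69
[0.468 0.26  0.121] [-0.34  0.67 -0.86  1.83  0.93  1.34 -1.2 ] err 0.0
```

The jaws closed on nothing, so I'll look from here.

```bash
python3 - <<'E'
from sim import *
s=arm.observe(); print(s['width'],s['force'])
im=grab('wrist'); P=w2c(cloud(im)); 
t=grab('scene'); Ps=w2c(cloud(t)); tt=grab('top'); Pt=w2c(cloud(tt))
for n,Q in (('w',P),('s',Ps),('t',Pt)):
    m=(Q[...,2]>.06)&(Q[...,2]<.17)&(Q[...,0]<-.13)&(Q[...,0]>-.165)&(Q[...,1]>0.0)&(Q[...,1]<.07); q=Q[m]
    print(n,len(q), [ (round(z,2),np.median(q[abs(q[:,2]-z)<.01],0).round(3).tolist(),(abs(q[:,2]-z)<.01).sum()) for z in np.arange(.07,.17,.02)])
a=cv2.resize(im['pixels'][180:400,200:440],None,fx=2,fy=2); b=cv2.resize(t['pixels'][200:310,210:330],None,fx=3,fy=4)
c=np.zeros((440,840,3),np.uint8); c[:440,:480]=a; c[:440,480:840]=b
cv2.imwrite('pics/w4.png',c[:,:,::-1])
E
```

```text
0.012155180820175528 [ 0.54292157  1.81803636 -0.00775227]
w 1245 [(np.float64(0.07), [-0.148, 0.035, 0.068], np.int64(465)), (np.float64(0.09), [-0.149, 0.035, 0.09], np.int64(454)), (np.float64(0.11), [-0.149, 0.034, 0.104], np.int64(191)), (np.float64(0.13), [-0.164, 0.043, 0.123], np.int64(72)), (np.float64(0.15), [-0.149, 0.034, 0.153], np.int64(63))]
s 61 [(np.float64(0.07), [-0.143, 0.033, 0.067], np.int64(21)), (np.float64(0.09), [-0.146, 0.034, 0.09], np.int64(11)), (np.float64(0.11), [nan, nan, nan], np.int64(0)), (np.float64(0.13), [-0.161, 0.057, 0.138], np.int64(3)), (np.float64(0.15), [-0.14, 0.034, 0.156], np.int64(9))]
t 70 [(np.float64(0.07), [-0.139, 0.027, 0.066], np.int64(9)), (np.float64(0.09), [nan, nan, nan], np.int64(0)), (np.float64(0.11), [-0.15, 0.028, 0.105], np.int64(1)), (np.float64(0.13), [-0.152, 0.03, 0.134], np.int64(12)), (np.float64(0.15), [-0.152, 0.034, 0.147], np.int64(18))]
  return _methods._mean(a, axis=axis, dtype=dtype,
  ret = um.true_divide(
```

```bash
python3 -c "
import cv2;i=cv2.imread('pics/w4.png');cv2.imwrite('pics/w4b.png',cv2.resize(i,(790,414)))"
```

```text
(no output)
```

View pics/w4b.png

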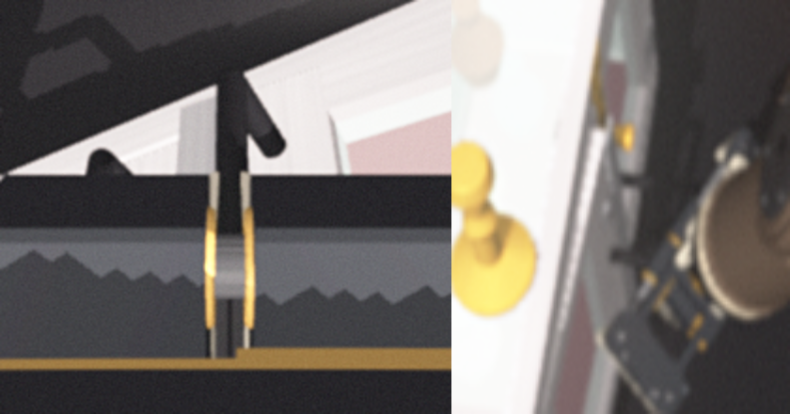

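The picture shows the closed fingers standing just in front of the bar. Depth puts the bar about 10 mm further in, at about (-0.146, 0.034) in the case frame. I'll reopen, go deeper and grip again.

Emit:
arm_command:
  targets:
    - [[0, 0, 0, 0, 0, 0], [0, 0, 0, 0, 0, 0], [0, 0, 0, 0, 0, 0]]
  jaw: 0.034

```text
clock: 17.02
position: [0.5757, 0.0188, 0.1238]
ee_rot: [0.74, 2.528, -0.194]
force: [-0.8, 0.7, 0.3]
width: 0.283
gripper_force: 0.0
```

```bash
python3 - <<'E'
from sim import *
plan([-.143,.033,.113],60,-.5,1)
E
```

```text
now case [-0.1559  0.0355  0.1238] F [-0.8  0.7  0.3] w 0.0259 j [ 0.3   0.5  -0.9   2.14  1.27  0.88 -0.46]
shift(first) [-0.0055  0.0041  0.0156] turn [-0.004 -0.003 -0.012] deg 0.8 | shift(after turn) [-0.0055  0.004   0.0157]
```

Emit:
arm_command:
  targets:
    - [[0, 0, 0, 0, 0, 0], [-0.002, 0.002, 0.008, 0, 0, 0], [-0.003, 0.002, 0.008, 0, 0, 0], [0, 0, 0, 0, 0, 0]]

```text
clock: 17.52
position: [0.5885, 0.0155, 0.1117]
ee_rot: [0.741, 2.529, -0.194]
force: [0.1, -0.6, 0.6]
width: 0.37
gripper_force: 0.0
```

Emit:
arm_command:
  targets:
    - [[0, 0, 0, 0, 0, 0], [0, 0, 0, 0, 0, 0], [0, 0, 0, 0, 0, 0], [0, 0, 0, 0, 0, 0]]
  jaw: 0
  newtons: 15

```text
clock: 18.02
position: [0.5878, 0.0139, 0.1126]
ee_rot: [0.742, 2.527, -0.198]
force: [-1.8, -3.7, 1.9]
width: 0.104
gripper_force: 15.0
```

```bash
python3 -c "
from arc import *
print(w2c(arm.observe()['position']))
arc(.06,.14,1,-.5,-.5,2,0,60,1)"
```

```text
[-0.14361826  0.03127441  0.11255863]
offset now [ 0.003 -0.     0.001] F [-1.8 -3.7  1.9] w 0.0095 j [ 0.29  0.53 -0.88  2.12  1.31  0.88 -0.47]
[0.006, -0.002, -0.004, 0.0, 0.0, 0.0] 0.1
[0.006, -0.001, -0.004, 0.0, 0.0, 0.0] 0.14
```

Gripped: 9.5 mm opening at 15 N. Now the arc.

```bash
python3 -c "
from arc import *
arc(.06,1.72,1,-.5,-1.1,20,0,60,1)" | grep -v err
```

```text
offset now [ 0.003 -0.     0.001] F [-1.8 -3.7  1.9] w 0.0095 j [ 0.29  0.53 -0.88  2.12  1.31  0.88 -0.47]
[0.013, -0.003, -0.007, 0.015, 0.0, 0.026] 0.14
[0.013, -0.002, -0.008, 0.015, 0.0, 0.026] 0.23
[0.013, -0.001, -0.008, 0.015, -0.0, 0.026] 0.31
[0.013, -0.001, -0.008, 0.015, -0.0, 0.026] 0.39
[0.013, 0.0, -0.008, 0.015, -0.0, 0.026] 0.47
[0.013, 0.001, -0.008, 0.015, -0.0, 0.026] 0.56
[0.013, 0.002, -0.008, 0.015, 0.0, 0.026] 0.64
[0.013, 0.003, -0.008, 0.015, 0.0, 0.026] 0.72
[0.013, 0.003, -0.007, 0.015, 0.0, 0.026] 0.81
[0.013, 0.004, -0.007, 0.015, -0.0, 0.026] 0.89
[0.012, 0.005, -0.007, 0.015, 0.0, 0.026] 0.97
[0.012, 0.006, -0.007, 0.015, -0.0, 0.026] 1.06
[0.012, 0.006, -0.007, 0.015, 0.0, 0.026] 1.14
[0.012, 0.007, -0.007, 0.015, -0.0, 0.026] 1.22
[0.011, 0.008, -0.007, 0.015, 0.0, 0.026] 1.3
[0.011, 0.009, -0.006, 0.015, 0.0, 0.026] 1.39
[0.011, 0.009, -0.006, 0.015, -0.0, 0.026] 1.47
[0.01, 0.01, -0.006, 0.015, 0.0, 0.026] 1.55
[0.01, 0.01, -0.006, 0.015, 0.0, 0.026] 1.64
[0.009, 0.011, -0.005, 0.015, -0.0, 0.026] 1.72
```

Emit:
arm_command:
  targets:
    - [[0.013, -0.003, -0.007, 0.015, 0, 0.026], [0.013, -0.002, -0.008, 0.015, 0, 0.026], [0.013, -0.001, -0.008, 0.015, 0, 0.026], [0.013, -0.001, -0.008, 0.015, 0, 0.026], [0.013, 0, -0.008, 0.015, 0, 0.026], [0.013, 0.001, -0.008, 0.015, 0, 0.026]]

```text
clock: 18.77
position: [0.5093, 0.0627, 0.1129]
ee_rot: [0.972, 2.463, -0.263]
force: [-3.5, -4.9, -12.6]
width: 0.096
gripper_force: 15.0
```

```bash
python3 -c "
from arc import *
arc(.56,1.72,1,-.68,-1.1,14,0,60,1)"|head -5
```

```text
offset now [ 0.001 -0.     0.001] F [ -3.5  -4.9 -12.6] w 0.0088 j [ 0.11  0.5  -0.91  2.18  1.17  1.03 -0.76]
[0.013, 0.002, -0.008, 0.015, 0.0, 0.026] 0.64
[0.013, 0.003, -0.007, 0.015, 0.0, 0.026] 0.73
[0.013, 0.003, -0.007, 0.015, 0.0, 0.026] 0.81
[0.013, 0.004, -0.007, 0.015, -0.0, 0.026] 0.89
```

Emit:
arm_command:
  targets:
    - [[0.013, 0.002, -0.008, 0.015, 0, 0.026], [0.013, 0.003, -0.007, 0.015, 0, 0.026], [0.013, 0.003, -0.007, 0.015, 0, 0.026], [0.013, 0.004, -0.007, 0.015, 0, 0.026], [0.012, 0.005, -0.007, 0.015, 0, 0.026], [0.012, 0.006, -0.007, 0.015, 0, 0.026], [0.012, 0.006, -0.007, 0.015, 0, 0.026]]

```text
clock: 19.65
position: [0.4608, 0.1558, 0.1125]
ee_rot: [1.23, 2.363, -0.34]
force: [-20.9, -5.7, 2.1]
width: 0.094
gripper_force: 15.1
```

Emit:
arm_command:
  targets:
    - [[0.012, 0.007, -0.007, 0.015, 0, 0.026], [0.011, 0.008, -0.007, 0.015, 0, 0.026], [0.011, 0.009, -0.006, 0.015, 0, 0.026], [0.011, 0.009, -0.006, 0.015, 0, 0.026], [0.01, 0.01, -0.006, 0.015, 0, 0.026], [0.01, 0.01, -0.006, 0.015, 0, 0.026], [0.009, 0.011, -0.005, 0.015, 0, 0.026], [0, 0, 0, 0, 0, 0]]

```text
clock: 20.65
position: [0.4738, 0.2695, 0.1129]
ee_rot: [1.479, 2.248, -0.392]
force: [-19.4, 8.8, -5.0]
width: 0.094
gripper_force: 15.1
```

```bash
python3 -c "
from arc import *
print(w2c(arm.observe()['position']))
arc(1.72,1.72,1,-1.1,-1.1,1,0,60,1)
plan(doorpt(1.72,1,.18,.1,60,-1.1),60,-1.1,1)
"
```

```text
[-0.27166854  0.28009832  0.1129435 ]
offset now [0.001 0.009 0.001] F [-19.4   8.8  -5. ] w 0.0086 j [-0.36  0.72 -0.85  1.76  0.88  1.43 -1.16]
[0.0, 0.0, 0.0, 0.0, 0.0, 0.0] 1.72
now case [-0.2717  0.2801  0.1129] F [-19.4   8.8  -5. ] w 0.0086 j [-0.36  0.72 -0.85  1.76  0.88  1.43 -1.16]
shift(first) [-0.0379 -0.006  -0.1549] turn [-0.009 -0.013 -0.005] deg 1.0 | shift(after turn) [-0.0399 -0.0048 -0.1544]
```

Emit:
arm_command:
  targets:
    - [[0, 0, 0, 0, 0, 0], [0, 0, 0, 0, 0, 0], [0, 0, 0, 0, 0, 0], [0, 0, 0, 0, 0, 0]]
  jaw: 0.04

```text
clock: 21.15
position: [0.4795, 0.2644, 0.115]
ee_rot: [1.48, 2.235, -0.392]
force: [0.4, 0.3, -0.3]
width: 0.43
gripper_force: 0.0
```

Emit:
arm_command:
  targets:
    - [[0, 0, -0.03, 0, 0, 0], [0, 0, -0.04, 0, 0, 0], [0, 0, -0.05, 0, 0, 0], [0, 0, -0.05, 0, 0, 0], [0, 0, 0, 0, 0, 0]]

```text
clock: 21.78
position: [0.4451, 0.3455, 0.2655]
ee_rot: [1.479, 2.238, -0.383]
force: [-0.4, 0.7, -0.8]
width: 0.442
gripper_force: 0.0
```

```bash
python3 - <<'E'
from sim import *
s=arm.observe(); q=np.array(s['joints']); print(w2c(s['position']).round(3),q.round(2),s['force'].round(1) if hasattr(s['force'],'round') else s['force'])
for az in (0,-.4):
  for st in ([-.3,.12,.33],[-.25,0,.33]):
    W=[(c2w(st),ori(75,-.5,1)),(c2w([-.2,-.029,.29]),ori(65,az,1)),(c2w([-.135,-.029,.225]),ori(60,az,1)),(c2w([-.135,-.029,.20]),ori(60,az,1)),(c2w([-.2,-.029,.29]),ori(65,az,1))]
    qq=psim(q,W); print()
E
```

```text
[-0.305  0.354  0.266] [-0.47  0.61 -0.9   1.51  0.76  1.71 -1.06] [-0.4  0.7 -0.8]
[0.437 0.111 0.33 ] [ 0.64  0.01 -1.19  1.9   0.3   1.1   0.35] err 0.0
[ 0.528 -0.043  0.29 ] [ 0.91  0.05 -0.97  2.03  0.11  0.63  1.4 ] err 0.0
[ 0.593 -0.047  0.225] [ 0.65  0.23 -0.8   2.08  0.49  0.38  1.03] err 0.0
[ 0.593 -0.047  0.2  ] [ 0.58  0.26 -0.72  2.12  0.58  0.32  0.95] err 0.0
[ 0.528 -0.043  0.29 ] [ 0.92  0.05 -0.98  2.03  0.11  0.63  1.4 ] err 0.0

[ 0.48  -0.011  0.33 ] [ 0.85  0.05 -1.1   1.88  0.28  1.04  0.66] err 0.0
[ 0.528 -0.043  0.29 ] [ 1.02  0.06 -1.09  2.03  0.13  0.64  1.37] err 0.0
[ 0.593 -0.047  0.225] [ 0.71  0.24 -0.87  2.08  0.55  0.39  0.98] err 0.0
[ 0.593 -0.047  0.2  ] [ 0.63  0.27 -0.79  2.12  0.64  0.33  0.89] err 0.0
[ 0.528 -0.043  0.29 ] [ 1.03  0.06 -1.1   2.03  0.14  0.64  1.37] err 0.0

[0.437 0.111 0.33 ] [ 0.64  0.01 -1.19  1.9   0.3   1.1   0.35] err 0.0
[ 0.528 -0.043  0.29 ] [ 0.8   0.1  -1.05  2.    0.5   0.75  0.59] err 0.0
[ 0.593 -0.047  0.225] [ 0.55  0.28 -0.89  2.05  0.94  0.64  0.16] err 0.0
[ 0.593 -0.047  0.2  ] [ 0.5   0.31 -0.85  2.08  1.03  0.61  0.07] err 0.0
[ 0.528 -0.043  0.29 ] [ 0.81  0.1  -1.06  2.    0.5   0.75  0.59] err 0.0

[ 0.48  -0.011  0.33 ] [ 0.85  0.05 -1.1   1.88  0.28  1.04  0.66] err 0.0
[ 0.528 -0.043  0.29 ] [ 0.82  0.1  -1.07  2.    0.5   0.75  0.58] err 0.0
[ 0.593 -0.047  0.225] [ 0.56  0.28 -0.9   2.05  0.94  0.64  0.15] err 0.0
[ 0.593 -0.047  0.2  ] [ 0.51  0.32 -0.86  2.08  1.03  0.61  0.06] err 0.0
[ 0.528 -0.043  0.29 ] [ 0.82  0.1  -1.08  2.    0.5   0.76  0.58] err 0.0
```

```bash
python3 - <<'E'
from sim import *
s=arm.observe(); p=w2c(s['position']); q=np.array(s['joints'])
Rn=rot(s['ee_rot']); print('up .09 shift',(Rn.T@np.array([0,0,.09])).round(3))
p1=p+[0,0,.09]; print('across',(Rn.T@RC@(np.array([-.3,.12,.36])-p1)).round(3))
A=ori(60,-1.1,1);B=ori(75,-.5,1);print('turn',R.from_matrix(Rn.T@B).as_rotvec().round(3))
print('then',(B.T@RC@(np.array([-.2,-.029,.29])-[-.3,.12,.36])).round(3),R.from_matrix(B.T@ori(62,0,1)).as_rotvec().round(3))
psim(q,[(c2w(p1),Rn),(c2w([-.3,.12,.36]),Rn),(c2w([-.3,.12,.36]),B),(c2w([-.2,-.029,.29]),B),(c2w([-.2,-.029,.29]),ori(62,0,1))])
E
```

```text
up .09 shift [-0.044  0.001 -0.078]
across [-0.187 -0.1    0.1  ]
turn [-0.227  0.247 -0.568]
then [-0.136 -0.083  0.109] [-0.184 -0.222 -0.466]
[0.445 0.345 0.356] [-0.46  0.51 -0.93  1.41  0.76  1.78 -0.98] err 0.0
[0.437 0.111 0.36 ] [ 0.06  0.16 -0.94  1.79  0.64  1.46 -0.61] err 0.0
[0.437 0.111 0.36 ] [ 0.35 -0.02 -0.87  1.84  0.25  1.16  0.42] err 0.0
[ 0.528 -0.043  0.29 ] [ 0.51  0.16 -0.73  1.86  0.34  0.95  0.65] err 0.0
[ 0.528 -0.043  0.29 ] [ 0.73  0.01 -0.76  2.07  0.03  0.56  1.48] err 0.0
```

Emit:
arm_command:
  targets:
    - [[-0.022, 0, -0.039, 0, 0, 0], [-0.022, 0, -0.039, 0, 0, 0], [-0.037, -0.02, 0.02, 0, 0, 0], [-0.037, -0.02, 0.02, 0, 0, 0], [-0.037, -0.02, 0.02, 0, 0, 0], [-0.037, -0.02, 0.02, 0, 0, 0], [-0.037, -0.02, 0.02, 0, 0, 0], [0, 0, 0, 0, 0, 0]]
  jaw: 0.036

```text
clock: 22.78
position: [0.4358, 0.1053, 0.3568]
ee_rot: [1.486, 2.229, -0.397]
force: [0.2, -0.5, 0.6]
width: 0.391
gripper_force: 0.0
```

Emit:
arm_command:
  targets:
    - [[0, 0, 0, -0.057, 0.062, -0.142], [0, 0, 0, -0.057, 0.062, -0.142], [0, 0, 0, -0.057, 0.062, -0.142], [0, 0, 0, -0.057, 0.062, -0.142], [-0.034, -0.021, 0.027, 0, 0, 0], [-0.034, -0.021, 0.027, 0, 0, 0], [-0.034, -0.021, 0.027, 0, 0, 0], [-0.034, -0.021, 0.027, 0, 0, 0], [0, 0, 0, 0, 0, 0]]

```text
clock: 23.9
position: [0.5259, -0.0495, 0.2858]
ee_rot: [0.807, 2.777, -0.115]
force: [-0.2, 0.6, 0.4]
width: 0.395
gripper_force: 0.0
```

Emit:
arm_command:
  targets:
    - [[0, 0, 0, -0.046, -0.055, -0.117], [0, 0, 0, -0.046, -0.055, -0.117], [0, 0, 0, -0.046, -0.055, -0.117], [0, 0, 0, -0.046, -0.055, -0.117], [0, 0, 0, 0, 0, 0]]

```text
clock: 24.52
position: [0.5247, -0.0462, 0.2878]
ee_rot: [0.08, 2.657, -0.027]
force: [0.0, -0.4, 0.0]
width: 0.397
gripper_force: 0.0
```

```bash
python3 - <<'E'
from sim import *
plan([-.155,-.029,.258],60,0,1)
im=grab('wrist'); P=w2c(cloud(im)); Ps=w2c(cloud(grab('scene'))); Pt=w2c(cloud(grab('top')))
for Q in (P,Ps,Pt):
    m=(Q[...,2]>.185)&(Q[...,2]<.235)&(Q[...,0]<-.112)&(Q[...,0]>-.135)&(abs(Q[...,1]+.03)<.025); q=Q[m]
    if len(q): print(len(q),q.min(0).round(3),np.median(q,0).round(3),q.max(0).round(3))
m=(Pt[...,2]>.1)&(Pt[...,2]<.27)&(Pt[...,0]<-.28)&(Pt[...,0]>-.32)&(Pt[...,1]>.18)&(Pt[...,1]<.28);print('door edge',np.median(Pt[m],0))
E
```

```text
now case [-0.2033 -0.0322  0.2878] F [ 0.  -0.4  0. ] w 0.0364 j [ 0.88  0.02 -0.92  2.07  0.12  0.58  1.4 ]
shift(first) [-0.0288  0.0036  0.0488] turn [-0.007 -0.04  -0.002] deg 2.3 | shift(after turn) [-0.0269  0.0032  0.05  ]
445 [-0.126 -0.038  0.205] [-0.124 -0.029  0.217] [-0.112 -0.02   0.222]
39 [-0.126 -0.037  0.21 ] [-0.12  -0.028  0.218] [-0.113 -0.022  0.225]
41 [-0.126 -0.038  0.212] [-0.122 -0.03   0.22 ] [-0.113 -0.023  0.226]
door edge [-0.29965567  0.22576645  0.22088972]
```

Emit:
arm_command:
  targets:
    - [[-0.015, 0.002, 0.025, -0.004, -0.02, 0], [-0.015, 0.002, 0.025, -0.003, -0.02, 0], [0, 0, 0, 0, 0, 0]]

```text
clock: 25.05
position: [0.577, -0.0437, 0.2574]
ee_rot: [0.074, 2.618, -0.014]
force: [-0.6, 0.5, 0.0]
width: 0.392
gripper_force: 0.0
```

```bash
python3 - <<'E'
from sim import *
plan([-.128,-.029,.219],60,0,1)
E
```

```text
now case [-0.1511 -0.0268  0.2574] F [-0.6  0.5  0. ] w 0.036 j [ 0.75  0.16 -0.88  2.06  0.42  0.48  1.1 ]
shift(first) [-0.0009 -0.0024  0.0449] turn [ 0.004 -0.001 -0.002] deg 0.2 | shift(after turn) [-0.0008 -0.0022  0.0449]
```

Emit:
arm_command:
  targets:
    - [[0, -0.001, 0.015, 0, 0, 0], [0, -0.001, 0.015, 0, 0, 0], [-0.001, 0, 0.015, 0, 0, 0], [0, 0, 0, 0, 0, 0]]

```text
clock: 25.55
position: [0.5993, -0.0478, 0.2201]
ee_rot: [0.074, 2.617, -0.018]
force: [-0.4, 1.0, -0.1]
width: 0.396
gripper_force: 0.0
```

Emit:
arm_command:
  targets:
    - [[0, 0, 0, 0, 0, 0], [0, 0, 0, 0, 0, 0], [0, 0, 0, 0, 0, 0], [0, 0, 0, 0, 0, 0]]
  jaw: 0
  newtons: 15

```text
clock: 26.05
position: [0.5995, -0.0486, 0.2206]
ee_rot: [0.074, 2.615, -0.019]
force: [-0.2, 0.1, -0.3]
width: 0.024
gripper_force: 0.0
```

```bash
python3 - <<'E'
from sim import *
p=w2c(arm.observe()['position'])
plan(p-[0,0,.026],60,0,1)
E
```

```text
now case [-0.1284 -0.0304  0.2206] F [-0.2  0.1 -0.3] w 0.0022 j [ 0.63  0.24 -0.77  2.08  0.61  0.42  0.93]
shift(first) [ 0.013  -0.      0.0225] turn [ 0.001  0.002 -0.001] deg 0.1 | shift(after turn) [ 0.013  -0.      0.0225]
```

```bash
python3 - <<'E'
from sim import *
print(arm.tip_reach); s=arm.observe(); print(s['width'],s['gripper_force'],s['force'])
im=grab('wrist'); t=grab('scene'); 
for Q in (w2c(cloud(im)),w2c(cloud(t)),w2c(cloud(grab('top')))):
    m=(Q[...,2]>.185)&(Q[...,2]<.225)&(Q[...,0]<-.112)&(Q[...,0]>-.14)&(abs(Q[...,1]+.03)<.03); q=Q[m]
    if len(q): print(len(q),q.min(0).round(3),np.median(q,0).round(3),q.max(0).round(3))
a=cv2.resize(im['pixels'][160:380,200:440],None,fx=1.7,fy=1.9); b=cv2.resize(t['pixels'][200:310,220:310],(380,418),interpolation=cv2.INTER_CUBIC)
cv2.imwrite('pics/w5.png',np.hstack([a,b])[:,:,::-1])
E
```

```text
0.019
0.02401132889638688 0.0 [-0.1549446   0.12189695 -0.25245366]
199 [-0.14  -0.036  0.204] [-0.124 -0.03   0.218] [-0.119 -0.024  0.223]
30 [-0.125 -0.037  0.207] [-0.119 -0.027  0.218] [-0.112 -0.022  0.225]
18 [-0.125 -0.035  0.216] [-0.116 -0.03   0.219] [-0.112 -0.023  0.225]
```

View pics/w5.png

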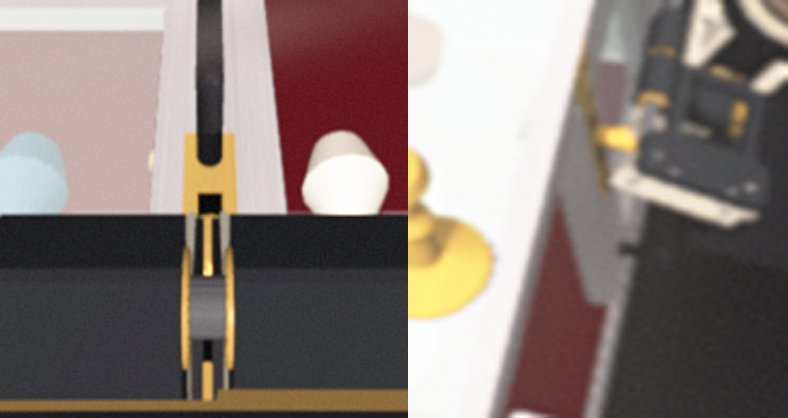

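The fingers have closed just in front of and above the knob, with the head barely past their tips. I'll reopen, go about 10 mm deeper and grip again.

Emit:
arm_command:
  targets:
    - [[0, 0, 0, 0, 0, 0], [0, 0, 0, 0, 0, 0], [0, 0, 0, 0, 0, 0], [0, 0, 0, 0, 0, 0], [0, 0, 0.005, 0, 0, 0], [-0.001, 0, 0.004, 0, 0, 0], [0, 0, 0, 0, 0, 0]]
  jaw: 0.036

```text
clock: 27.08
position: [0.6049, -0.0487, 0.2125]
ee_rot: [0.073, 2.616, -0.018]
force: [-0.8, -0.7, -0.0]
width: 0.391
gripper_force: 0.0
```

Emit:
arm_command:
  targets:
    - [[0, 0, 0, 0, 0, 0], [0, 0, 0, 0, 0, 0], [0, 0, 0, 0, 0, 0], [0, 0, 0, 0, 0, 0]]
  jaw: 0

```text
clock: 27.58
position: [0.605, -0.0482, 0.2132]
ee_rot: [0.073, 2.615, -0.018]
force: [-0.6, 3.3, 1.0]
width: 0.155
gripper_force: 14.7
```

```bash
python3 - <<'E'
from sim import *
p=w2c(arm.observe()['position'])
plan(p-[0,0,.026],60,0,1)
E
```

```text
now case [-0.1229 -0.0298  0.2132] F [-0.6  3.3  1. ] w 0.0142 j [ 0.6   0.26 -0.74  2.08  0.65  0.41  0.9 ]
shift(first) [ 0.0131 -0.      0.0225] turn [ 0.001  0.002 -0.   ] deg 0.2 | shift(after turn) [0.013  0.     0.0225]
```

Emit:
arm_command:
  targets:
    - [[0.002, 0, 0.0035, 0, 0, 0], [0.002, 0, 0.0035, 0, 0, 0], [0.002, 0, 0.0035, 0, 0, 0], [0.002, 0, 0.0035, 0, 0, 0], [0.002, 0, 0.0035, 0, 0, 0], [0.002, 0, 0.0035, 0, 0, 0], [0, 0, 0, 0, 0, 0]]

```text
clock: 28.45
position: [0.6058, -0.0484, 0.1895]
ee_rot: [0.073, 2.613, -0.018]
force: [-2.5, 3.8, 7.3]
width: 0.162
gripper_force: 15.0
```

```bash
python3 - <<'E'
from sim import *
plan([-.123,-.0298,.187],60,0,1)
for n in ('scene','top'):
    Q=w2c(cloud(grab(n))); m=(Q[...,2]>.18)&(Q[...,2]<.235)&(Q[...,0]<-.110)&(Q[...,0]>-.128)&(abs(Q[...,1]+.03)<.012); q=Q[m]
    if len(q): print(len(q),q.min(0).round(3),np.median(q,0).round(3),q.max(0).round(3))
E
```

```text
now case [-0.1221 -0.0299  0.1895] F [-2.5  3.8  7.3] w 0.0149 j [ 0.53  0.28 -0.67  2.11  0.75  0.36  0.79]
shift(first) [0.002  0.0001 0.0017] turn [0.001 0.004 0.   ] deg 0.2 | shift(after turn) [0.002  0.0001 0.0017]
24 [-0.124 -0.038  0.19 ] [-0.115 -0.028  0.198] [-0.11  -0.018  0.21 ]
33 [-0.125 -0.038  0.192] [-0.118 -0.03   0.198] [-0.111 -0.02   0.209]
```

Emit:
arm_command:
  targets:
    - [[0.001, 0, 0.002, 0, 0, 0], [0.001, 0, 0.002, 0, 0, 0], [0, 0, 0, 0, 0, 0]]

```text
clock: 28.92
position: [0.6075, -0.0483, 0.1867]
ee_rot: [0.073, 2.61, -0.018]
force: [-5.1, 3.0, 15.6]
width: 0.18
gripper_force: 15.0
```

Emit:
arm_command:
  targets:
    - [[0, 0, 0, 0, 0, 0], [0, 0, 0, 0, 0, 0], [0, 0, 0, 0, 0, 0], [0, 0, 0, 0, 0, 0]]
  jaw: 0.036

```text
clock: 29.42
position: [0.6051, -0.0491, 0.184]
ee_rot: [0.074, 2.616, -0.019]
force: [0.1, 0.9, 0.4]
width: 0.391
gripper_force: 0.0
```

Emit:
arm_command:
  targets:
    - [[0, 0, -0.02, 0, 0, 0], [0, 0, -0.03, 0, 0, 0], [0, 0, -0.04, 0, 0, 0], [0, 0, -0.04, 0, 0, 0], [0, 0, 0, 0, 0, 0]]

```text
clock: 30.05
position: [0.5405, -0.0464, 0.2992]
ee_rot: [0.077, 2.611, -0.023]
force: [0.4, -0.0, 0.1]
width: 0.388
gripper_force: 0.0
```

```bash
python3 - <<'E'
from sim import *
plan([-.2,-.029,.3],90,0,1)
for n in ('scene','top','wrist'):
    Q=w2c(cloud(grab(n))); m=(Q[...,2]>.17)&(Q[...,2]<.235)&(Q[...,0]<-.110)&(Q[...,0]>-.128)&(abs(Q[...,1]+.03)<.012); q=Q[m]
    if len(q): print(n,len(q),q.min(0).round(3),np.median(q,0).round(3),q.max(0).round(3))
    m=(Q[...,2]>.07)&(Q[...,2]<.16)&(Q[...,0]<-.125)&(Q[...,0]>-.15)&(abs(Q[...,1]+.03)<.02); q=Q[m]
    if len(q): print('pull',len(q),q.min(0).round(3),np.median(q,0).round(3),q.max(0).round(3))
E
```

```text
now case [-0.1874 -0.0316  0.2992] F [ 0.4 -0.   0.1] w 0.0356 j [ 0.99  0.03 -1.01  2.06  0.13  0.54  1.4 ]
shift(first) [ 0.0105  0.0025 -0.0071] turn [-0.002  0.529 -0.003] deg 30.3 | shift(after turn) [ 0.0126  0.0026 -0.0008]
scene 43 [-0.126 -0.037  0.186] [-0.119 -0.028  0.196] [-0.111 -0.021  0.201]
pull 75 [-0.141 -0.037  0.07 ] [-0.137 -0.028  0.118] [-0.125 -0.023  0.16 ]
top 46 [-0.127 -0.038  0.184] [-0.121 -0.03   0.197] [-0.11  -0.022  0.205]
pull 31 [-0.143 -0.035  0.071] [-0.141 -0.03   0.126] [-0.126 -0.026  0.16 ]
wrist 421 [-0.126 -0.038  0.182] [-0.124 -0.029  0.195] [-0.11 -0.02  0.2 ]
pull 574 [-0.14  -0.034  0.07 ] [-0.138 -0.029  0.122] [-0.132 -0.024  0.16 ]
```

```bash
python3 - <<'E'
from sim import *; import io,contextlib
s=arm.observe(); q0=np.array(s['joints'])
for el in (60,70):
 for az0 in (.0,.3,.5):
  for az1 in (.7,1.0):
    q=q0; L=[]
    W=[(c2w([-.22,-.03,.32]),ori(88,0,1)),(c2w([-.22,-.03,.32]),ori(88,1.5,1)),(c2w([-.22,-.03,.32]),ori(88,az0,0)),(c2w([-.2,-.04,.22]),ori(75,az0,0)),(c2w(doorpt(0,-1,.112,.05,el,az0)),ori(el,az0,0)),(c2w(doorpt(0,-1,.112,0,el,az0)),ori(el,az0,0))]
    for a in (.2,.4,.6,.8,1.,1.2,1.4,1.6):
        az=az0+(az1-az0)*min(1,a/.9); W.append((c2w(doorpt(a,-1,.112,0,el,az)),ori(el,az,0)))
    f=io.StringIO(); mm=[]
    with contextlib.redirect_stdout(f):
        for w in W:
            q=psim(q,[w],n=8); mm.append(round(float(f.getvalue().split('err')[-1]),3)); L.append(round(float(min((q-LO).min(),(HI-q).min())),2))
    print(el,az0,az1,'err',max(mm),mm,'mar',L,q.round(2))
E
```

```text
60 0.0 0.7 err 1.977 [0.0, 0.03, 1.597, 1.334, 0.525, 0.373, 0.537, 0.784, 1.097, 1.449, 1.681, 1.792, 1.894, 1.977] mar [0.26, 0.0, 0.0, 0.0, 0.0, 0.0, 0.0, 0.0, 0.0, 0.0, 0.0, 0.0, 0.0, 0.0] [ 1.83  0.91 -1.27  2.45  1.43  0.62  2.74]
60 0.0 1.0 err 2.363 [0.0, 0.03, 1.597, 1.334, 0.525, 0.373, 0.638, 1.007, 1.428, 1.85, 2.103, 2.206, 2.296, 2.363] mar [0.26, 0.0, 0.0, 0.0, 0.0, 0.0, 0.0, 0.0, 0.0, 0.0, 0.0, 0.0, 0.0, 0.0] [ 1.86  0.89 -1.27  2.51  1.33  0.76  2.74]
60 0.3 0.7 err 2.144 [0.0, 0.03, 1.922, 2.144, 0.964, 0.778, 0.898, 1.059, 1.263, 1.5, 1.68, 1.792, 1.894, 1.977] mar [0.26, 0.0, 0.0, 0.0, 0.0, 0.0, 0.0, 0.0, 0.0, 0.0, 0.0, 0.0, 0.0, 0.0] [ 1.83  0.91 -1.27  2.45  1.43  0.62  2.74]
60 0.3 1.0 err 2.363 [0.0, 0.03, 1.922, 2.144, 0.964, 0.778, 1.005, 1.275, 1.579, 1.895, 2.102, 2.206, 2.296, 2.363] mar [0.26, 0.0, 0.0, 0.0, 0.0, 0.0, 0.0, 0.0, 0.0, 0.0, 0.0, 0.0, 0.0, 0.0] [ 1.86  0.89 -1.27  2.51  1.33  0.76  2.74]
60 0.5 0.7 err 2.171 [0.0, 0.03, 2.171, 0.767, 0.462, 0.61, 0.589, 0.576, 0.542, 0.0, 0.0, 0.0, 0.0, 0.0] mar [0.26, 0.0, 0.0, 0.0, 0.0, 0.0, 0.0, 0.0, 0.0,
[... 1014 characters left out ...]
 0.3 1.0 err 2.366 [0.0, 0.03, 1.922, 2.144, 1.233, 1.067, 1.251, 1.468, 1.712, 1.973, 2.151, 2.239, 2.311, 2.366] mar [0.26, 0.0, 0.0, 0.0, 0.0, 0.0, 0.0, 0.0, 0.0, 0.0, 0.0, 0.0, 0.0, 0.0] [ 1.74  0.8  -1.27  2.47  1.33  0.84  2.74]
70 0.5 0.7 err 2.171 [0.0, 0.03, 2.171, 0.767, 0.468, 0.648, 0.614, 0.582, 0.559, 0.549, 0.509, 0.0, 0.0, 0.0] mar [0.26, 0.0, 0.0, 0.0, 0.0, 0.0, 0.0, 0.0, 0.0, 0.0, 0.0, 0.23, 0.23, 0.24] [ 1.41  0.56 -1.03  2.06  0.25  0.61 -0.62]
70 0.5 1.0 err 2.171 [0.0, 0.03, 2.171, 0.767, 0.468, 0.648, 0.621, 0.598, 0.588, 0.565, 0.0, 0.0, 0.0, 0.0] mar [0.26, 0.0, 0.0, 0.0, 0.0, 0.0, 0.0, 0.0, 0.0, 0.0, 0.2, 0.19, 0.19, 0.21] [ 1.4   0.62 -1.06  1.98  0.27  0.76 -0.36]
```

```bash
cat > t.py <<'E'
from sim import *; import io,contextlib
def run(q,W):
    L=[];f=io.StringIO();mm=[];Q=[]
    with contextlib.redirect_stdout(f):
        for w in W:
            q=psim(q,[w],n=8); mm.append(round(float(f.getvalue().split('err')[-1]),3)); L.append(round(float(min((q-LO).min(),(HI-q).min())),2)); Q.append(q.round(2))
    return mm,L,Q
E
python3 - <<'E'
from t import *
q0=np.array(arm.observe()['joints'])
for el in (60,70):
 for az0 in (.0,.3,.5):
  for az1 in (.7,1.0):
    W=[(c2w([-.2,-.03,.3]),ori(88,0,1)),(c2w([-.2,-.03,.3]),ori(88,-1.5,1)),(c2w([-.2,-.03,.3]),ori(88,az0,0)),(c2w([-.2,-.04,.22]),ori(75,az0,0)),(c2w(doorpt(0,-1,.112,.05,el,az0)),ori(el,az0,0)),(c2w(doorpt(0,-1,.112,0,el,az0)),ori(el,az0,0))]
    for a in (.2,.4,.6,.8,1.,1.2,1.4,1.6):
        az=az0+(az1-az0)*min(1,a/.9); W.append((c2w(doorpt(a,-1,.112,0,el,az)),ori(el,az,0)))
    mm,L,Q=run(q0,W); print(el,az0,az1,'err',max(mm),'mar',L,Q[2],Q[5],Q[9])
print('B')
for el in (60,70):
  for az in (-.2,0,.2):
    W=[(c2w(doorpt(0,-1,.112,.05,el,az)),ori(el,az,1))]+[(c2w(doorpt(a,-1,.112,0,el,az)),ori(el,az,1)) for a in (0,.2,.4,.6)]
    mm,L,Q=run(q0,W); print(el,az,mm,L,Q[-1])
E
```

```text
60 0.0 0.7 err 0.099 mar [0.28, 0.62, 0.67, 0.57, 0.01, 0.0, 0.0, 0.0, 0.03, 0.01, 0.0, 0.0, 0.0, 0.0] [ 0.27  0.23 -0.36  1.69  0.1   1.18 -1.74] [ 0.11  0.36 -0.15  2.22  0.29  0.12 -1.92] [ 1.38  0.6  -1.26  2.28  0.47  0.3  -1.12]
60 0.0 1.0 err 0.088 mar [0.28, 0.62, 0.67, 0.57, 0.01, 0.0, 0.0, 0.0, 0.05, 0.0, 0.0, 0.0, 0.0, 0.01] [ 0.27  0.23 -0.36  1.69  0.1   1.18 -1.74] [ 0.11  0.36 -0.15  2.22  0.29  0.12 -1.92] [ 1.4   0.7  -1.27  2.19  0.4   0.49 -0.8 ]
60 0.3 0.7 err 0.028 mar [0.28, 0.62, 0.67, 0.59, 0.08, 0.0, 0.0, 0.02, 0.08, 0.17, 0.19, 0.18, 0.19, 0.21] [ 0.32  0.23 -0.41  1.69  0.11  1.18 -1.44] [ 0.52  0.41 -0.52  2.19 -0.21  0.12 -1.03] [ 1.28  0.5  -1.05  2.27 -0.07  0.29 -0.54]
60 0.3 1.0 err 0.028 mar [0.28, 0.62, 0.67, 0.59, 0.08, 0.0, 0.01, 0.1, 0.21, 0.18, 0.16, 0.16, 0.17, 0.18] [ 0.32  0.23 -0.41  1.69  0.11  1.18 -1.44] [ 0.52  0.41 -0.52  2.19 -0.21  0.12 -1.03] [ 1.3   0.59 -1.09  2.17  0.02  0.48 -0.38]
60 0.5 0.7 err 0.0 mar [0.28, 0.62, 0.68, 0.6, 0.18, 0.07, 0.07, 0.1, 0.14, 0.2, 0.26, 0.32, 0.35, 0.38] [ 0.35  0.24 -0.45  1.69  0.11  1.19 -1.25] [
[... 1705 characters left out ...]
.01] [ 0.99  0.43 -0.77  2.12 -0.07  0.56 -0.34]
B
60 -0.2 [0.0, 0.0, 0.0, 0.0, 0.01] [0.18, 0.1, 0.05, 0.01, 0.0] [ 0.32  0.26 -0.32  2.41  1.85  0.12 -0.46]
60 0 [0.0, 0.037, 0.068, 0.096, 0.053] [0.07, 0.0, 0.0, 0.0, 0.0] [ 0.68  0.3  -0.65  2.41  1.86  0.12 -0.2 ]
60 0.2 [0.0, 0.045, 0.072, 0.087, 0.088] [0.06, 0.0, 0.0, 0.0, 0.0] [ 0.92  0.35 -0.83  2.38  0.78  0.12  1.14]
70 -0.2 [0.0, 0.0, 0.0, 0.0, 0.0] [0.43, 0.35, 0.3, 0.26, 0.22] [ 0.62  0.32 -0.69  2.26  0.77  0.34  0.63]
70 0 [0.0, 0.0, 0.0, 0.0, 0.0] [0.39, 0.3, 0.26, 0.22, 0.19] [ 0.75  0.34 -0.78  2.26  0.65  0.31  0.98]
70 0.2 [0.0, 0.0, 0.0, 0.0, 0.0] [0.38, 0.29, 0.25, 0.22, 0.2] [ 0.88  0.38 -0.89  2.25  0.55  0.32  1.32]
```

Emit:
arm_command:
  targets:
    - [[0.004, 0.001, -0.003, 0, 0.165, 0], [0.004, 0.001, -0.002, 0, 0.165, 0], [0.004, 0, -0.001, 0, 0.165, 0], [0, 0, 0, 0, 0, 0.178], [0, 0, 0, 0, 0, 0.178], [0, 0, 0, 0, 0, 0.178], [0, 0, 0, 0, 0, 0.178], [0, 0, 0, 0, 0, 0.178], [0, 0, 0, 0, 0, 0.178], [0, 0, 0, 0, 0, 0.178]]

```text
clock: 31.45
position: [0.5269, -0.0421, 0.2959]
ee_rot: [1.896, 2.476, 0.024]
force: [0.9, -0.1, -0.1]
width: 0.391
gripper_force: 0.0
```

Emit:
arm_command:
  targets:
    - [[0, 0, 0, 0, 0, 0.178], [0, 0, 0, 0, 0, 0.178], [0, 0, 0, 0, 0, 0.178], [0, 0, 0, 0, 0, 0.178], [0, 0, 0, 0, 0, 0.178], [0, 0, 0, 0, 0, 0.178], [0, 0, 0, 0, 0, 0.178], [0, 0, 0, 0, 0, 0.178], [0, 0, 0, 0, 0, 0.178], [0, 0, 0, 0, 0, 0]]

```text
clock: 32.7
position: [0.5268, -0.042, 0.2962]
ee_rot: [3.113, 0.375, 0.043]
force: [-0.8, 0.2, -0.3]
width: 0.393
gripper_force: 0.0
```

```bash
python3 - <<'E'
from t import *
plan([-.2,-.045,.22],76,.3,0)
plan(doorpt(0,-1,.092,.07,66,.3),66,.3,0)
W=[(c2w([-.2,-.045,.22]),ori(76,.3,0)),(c2w(doorpt(0,-1,.092,.07,66,.3)),ori(66,.3,0)),(c2w(doorpt(0,-1,.092,0,66,.3)),ori(66,.3,0))]
print(run(np.array(arm.observe()['joints']),W), doorpt(0,-1,.092,.07,66,.3))
E
```

```text
now case [-0.2013 -0.0279  0.2962] F [-0.8  0.2 -0.3] w 0.0361 j [ 0.33  0.24 -0.44  1.69  0.12  1.2  -1.47]
shift(first) [-0.0057  0.0161  0.0762] turn [ 0.009  0.218 -0.003] deg 12.5 | shift(after turn) [-0.0221  0.0167  0.073 ]
now case [-0.2013 -0.0279  0.2962] F [-0.8  0.2 -0.3] w 0.0361 j [ 0.33  0.24 -0.44  1.69  0.12  1.2  -1.47]
shift(first) [0.03   0.019  0.1413] turn [ 0.009  0.393 -0.002] deg 22.5 | shift(after turn) [-0.0264  0.0203  0.1418]
([0.0, 0.0, 0.0], [0.6, 0.23, 0.08], [array([ 0.45,  0.2 , -0.44,  1.97,  0.01,  0.74, -1.3 ]), array([ 0.5 ,  0.3 , -0.49,  2.12, -0.07,  0.35, -1.2 ]), array([ 0.4 ,  0.44, -0.41,  2.12, -0.01,  0.2 , -1.25])]) [-0.16319992 -0.03741392  0.15594818]
```

Emit:
arm_command:
  targets:
    - [[0, 0, 0, 0.003, 0.131, 0], [0, 0, 0, 0.003, 0.131, 0], [0, 0, 0, 0.003, 0.131, 0], [-0.007, 0.005, 0.035, 0, 0, 0], [-0.007, 0.005, 0.035, 0, 0, 0], [-0.006, 0.005, 0.036, 0, 0, 0], [-0.006, 0.005, 0.036, 0, 0, 0], [0, 0, 0, 0, 0, 0]]
  jaw: 0.034

```text
clock: 33.7
position: [0.5634, -0.0528, 0.1545]
ee_rot: [-3.001, -0.368, -0.634]
force: [-0.8, 0.1, 0.6]
width: 0.37
gripper_force: 0.0
```

```bash
python3 - <<'E'
from t import *
plan(doorpt(0,-1,.092,0,66,.3),66,.3,0)
E
```

```text
now case [-0.1642 -0.0366  0.1545] F [-0.8  0.1  0.6] w 0.034 j [ 0.44  0.28 -0.42  2.13 -0.02  0.35 -1.25]
shift(first) [0.0014 0.0012 0.0689] turn [-0.002  0.002 -0.001] deg 0.2 | shift(after turn) [0.0013 0.0011 0.069 ]
```

Emit:
arm_command:
  targets:
    - [[0, 0, 0.02, 0, 0, 0], [0.001, 0.001, 0.025, 0, 0, 0], [0, 0, 0.024, 0, 0, 0], [0, 0, 0, 0, 0, 0]]

```text
clock: 34.2
position: [0.5935, -0.0468, 0.0951]
ee_rot: [-3.001, -0.366, -0.641]
force: [-0.3, -0.7, -0.7]
width: 0.367
gripper_force: 0.0
```

Emit:
arm_command:
  targets:
    - [[0, 0, 0, 0, 0, 0], [0, 0, 0, 0, 0, 0], [0, 0, 0, 0, 0, 0], [0, 0, 0, 0, 0, 0]]
  jaw: 0

```text
clock: 34.7
position: [0.5938, -0.0474, 0.0962]
ee_rot: [-3.001, -0.361, -0.645]
force: [-4.6, 1.3, 7.5]
width: 0.104
gripper_force: 15.0
```

```bash
python3 -c "
from arc import *
arc(0,.9,-1,.3,1.0,11,0,66,0,.092)
print('--')
arc(.9,1.7,-1,1.0,1.1,10,0,66,0,.092)"
```

```text
offset now [ 0.002 -0.001  0.004] F [-4.6  1.3  7.5] w 0.0095 j [ 0.33  0.41 -0.33  2.14  0.05  0.21 -1.33]
[-0.014, -0.001, -0.006, 0.026, 0.0, -0.058] 0.08
[-0.014, -0.001, -0.006, 0.026, 0.0, -0.058] 0.16
[-0.014, -0.0, -0.006, 0.026, -0.0, -0.058] 0.25
[-0.014, -0.0, -0.006, 0.026, 0.0, -0.058] 0.33
[-0.014, 0.0, -0.006, 0.026, 0.0, -0.058] 0.41
[ 0.522 -0.072  0.092] [ 0.86  0.47 -0.8   2.2   0.05  0.28 -0.88] err 0.0
[-0.014, 0.0, -0.006, 0.026, -0.0, -0.058] 0.49
[-0.014, 0.001, -0.006, 0.026, 0.0, -0.058] 0.57
[-0.014, 0.001, -0.006, 0.026, 0.0, -0.058] 0.65
[-0.014, 0.001, -0.006, 0.026, 0.0, -0.058] 0.74
[-0.014, 0.002, -0.006, 0.026, -0.0, -0.058] 0.82
[ 0.468 -0.123  0.092] [ 1.18  0.56 -1.01  2.16  0.15  0.48 -0.51] err 0.0
[-0.014, 0.002, -0.006, 0.026, -0.0, -0.058] 0.9
--
offset now [0.129 0.096 0.004] F [-4.6  1.3  7.5] w 0.0095 j [ 0.33  0.41 -0.33  2.14  0.05  0.21 -1.33]
[-0.013, 0.002, -0.006, 0.004, 0.0, -0.009] 0.98
[-0.013, 0.003, -0.006, 0.004, 0.0, -0.009] 1.06
[-0.013, 0.004, -0.006, 0.004, -0.0, -0.009] 1.14
[-0.013, 0.005, -0.006, 0.004, 0.0, -0.009] 1.22
[-0.012, 0.006, -0.005, 0.004, 0.0, -0.009] 1.3
[ 0.436 -0.205  0.092] [ 1.36  0.64 -1.05  2.07  0.2   0.66 -0.29] err 0.0
[-0.012, 0.007, -0.005, 0.004, 0.0, -0.009] 1.38
[-0.011, 0.008, -0.005, 0.004, 0.0, -0.009] 1.46
[-0.011, 0.009, -0.005, 0.004, 0.0, -0.009] 1.54
[-0.01, 0.009, -0.005, 0.004, -0.0, -0.009] 1.62
[-0.01, 0.01, -0.004, 0.004, 0.0, -0.009] 1.7
[ 0.441 -0.278  0.092] [ 1.41  0.71 -1.03  1.92  0.24  0.8  -0.18] err 0.0
```

Gripped. I'll pull a little first and check the force.

Emit:
arm_command:
  targets:
    - [[-0.014, -0.001, -0.006, 0.026, 0, -0.058], [-0.014, -0.001, -0.006, 0.026, 0, -0.058]]

```text
clock: 34.95
position: [0.5652, -0.0538, 0.0963]
ee_rot: [-2.947, -0.551, -0.638]
force: [2.1, -2.4, 1.0]
width: 0.101
gripper_force: 15.0
```

Emit:
arm_command:
  targets:
    - [[-0.014, 0, -0.006, 0.026, 0, -0.058], [-0.014, 0, -0.006, 0.026, 0, -0.058], [-0.014, 0, -0.006, 0.026, 0, -0.058], [-0.014, 0, -0.006, 0.026, 0, -0.058]]

```text
clock: 35.45
position: [0.5116, -0.0806, 0.096]
ee_rot: [-2.81, -0.907, -0.611]
force: [1.2, 0.2, 9.5]
width: 0.1
gripper_force: 15.0
```

```bash
python3 -c "
from arc import *
arc(.49,.65,-1,.68,.8,2,0,66,0,.092)"
```

```text
offset now [ 0.002 -0.     0.004] F [1.2 0.2 9.5] w 0.0092 j [ 0.93  0.47 -0.82  2.18  0.08  0.33 -0.8 ]
[-0.013, 0.001, -0.006, 0.024, 0.0, -0.055] 0.57
[-0.013, 0.001, -0.006, 0.024, -0.0, -0.055] 0.65
```

Emit:
arm_command:
  targets:
    - [[-0.014, 0.001, -0.006, 0.026, 0, -0.058], [-0.014, 0.001, -0.006, 0.026, 0, -0.058], [-0.014, 0.001, -0.006, 0.026, 0, -0.058], [-0.014, 0.002, -0.006, 0.026, 0, -0.058], [-0.014, 0.002, -0.006, 0.026, 0, -0.058], [-0.013, 0.002, -0.006, 0.004, 0, -0.009], [-0.013, 0.003, -0.006, 0.004, 0, -0.009], [-0.013, 0.004, -0.006, 0.004, 0, -0.009]]

```text
clock: 36.45
position: [0.4423, -0.1783, 0.094]
ee_rot: [-2.563, -1.349, -0.553]
force: [4.2, 0.1, 3.3]
width: 0.103
gripper_force: 15.0
```

```bash
python3 -c "
from arc import *
arc(1.14,1.7,-1,1.03,1.1,7,0,66,0,.092)"
```

```text
offset now [ 0.    -0.002  0.002] F [4.2 0.1 3.3] w 0.0094 j [ 1.34  0.63 -1.02  2.07  0.18  0.64 -0.31]
[-0.013, 0.005, -0.006, 0.004, 0.0, -0.009] 1.22
[-0.012, 0.006, -0.005, 0.004, 0.0, -0.009] 1.3
[-0.012, 0.007, -0.005, 0.004, 0.0, -0.009] 1.38
[-0.011, 0.008, -0.005, 0.004, 0.0, -0.009] 1.46
[-0.011, 0.009, -0.005, 0.004, 0.0, -0.009] 1.54
[ 0.435 -0.249  0.092] [ 1.4   0.67 -1.03  1.99  0.21  0.74 -0.21] err 0.0
[-0.01, 0.009, -0.005, 0.004, -0.0, -0.009] 1.62
[-0.01, 0.01, -0.004, 0.004, 0.0, -0.009] 1.7
```

Emit:
arm_command:
  targets:
    - [[-0.013, 0.005, -0.006, 0.004, 0, -0.009], [-0.012, 0.006, -0.005, 0.004, 0, -0.009], [-0.012, 0.007, -0.005, 0.004, 0, -0.009], [-0.011, 0.008, -0.005, 0.004, 0, -0.009], [-0.011, 0.009, -0.005, 0.004, 0, -0.009], [-0.01, 0.009, -0.005, 0.004, 0, -0.009], [-0.01, 0.01, -0.004, 0.004, 0, -0.009], [0, 0, 0, 0, 0, 0]]

```text
clock: 37.45
position: [0.4412, -0.2808, 0.0932]
ee_rot: [-2.507, -1.429, -0.542]
force: [4.5, 0.4, 7.4]
width: 0.099
gripper_force: 15.0
```

Emit:
arm_command:
  targets:
    - [[0, 0, 0, 0, 0, 0], [0, 0, 0, 0, 0, 0], [0, 0, 0, 0, 0, 0], [0, 0, 0, 0, 0, 0]]
  jaw: 0.04

```text
clock: 37.95
position: [0.4391, -0.2792, 0.0922]
ee_rot: [-2.505, -1.429, -0.537]
force: [-0.6, -0.6, -0.7]
width: 0.427
gripper_force: 0.0
```

Emit:
arm_command:
  targets:
    - [[0, 0, -0.03, 0, 0, 0], [0, 0, -0.04, 0, 0, 0], [0, 0, -0.05, 0, 0, 0], [0, 0, -0.05, 0, 0, 0], [0, 0, -0.05, 0, 0, 0], [0, 0, 0, 0, 0, 0]]

```text
clock: 38.7
position: [0.3941, -0.3591, 0.2958]
ee_rot: [-2.511, -1.43, -0.54]
force: [0.2, 0.5, -0.4]
width: 0.436
gripper_force: 0.0
```

```bash
python3 - <<'E'
from h import *
s=arm.observe(); print(w2c(s['position']),s['joints'],s['force'])
a=grab('top'); b=grab('scene')
P=w2c(cloud(a))
for sd in (1,-1):
    h=np.array([-.1,.209*sd])
    d=P[...,:2]-h; r=np.linalg.norm(d,axis=-1)
    m=(P[...,2]>.24)&(P[...,2]<.272)&(r>.06)&(r<.215)&(P[...,0]<-.13)
    q=d[m]; print('door',sd,len(q),np.percentile(np.arctan2(-q[:,0],-sd*q[:,1]),[10,50,90]).round(2),q.min(0).round(3),q.max(0).round(3))
cv2.imwrite('pics/fin.png',np.hstack([cv2.resize(a['pixels'],(400,300)),cv2.resize(b['pixels'],(400,300))])[:,:,::-1])
E
```

```text
[-0.3160574  -0.35193932  0.29580713] [ 1.63213426  0.57382727 -1.13446949  1.56387939  0.09659982  1.32025402
  0.0060961 ] [ 0.17448624  0.48016071 -0.43342651]
door 1 693 [1.54 1.65 1.73] [-0.211 -0.011] [-0.06  0.04]
door -1 621 [1.53 1.62 1.7 ] [-0.209 -0.027] [-0.06   0.012]
```

View pics/fin.png

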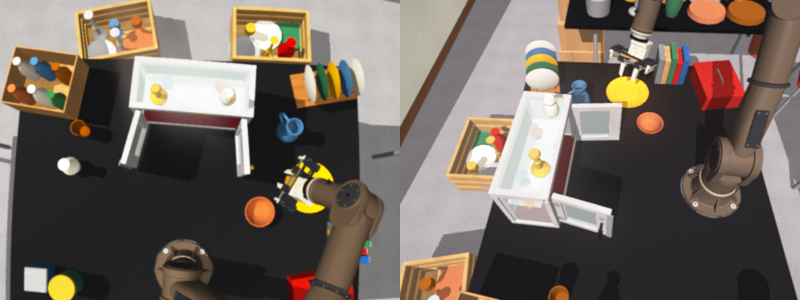

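The final picture shows both doors open past square: left door at about (130,140) and right door at about (243,150) in the top half. The owl and candlestick are still standing, the other wares look undisturbed, and the gripper is clear. Handing in.

```bash
python3 -c "
from cell import arm
print(arm.sign_off())"
```

```text
the job is handed in; nothing more can be done
None
```

Both doors now stand a little past square (about 1.7 rad each). The bolt was slid fully down while its door was shut, the ornaments and other wares look undisturbed, and the job was handed in after about 39 s.

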